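# Set the stop blades and wind down the flattening press

### The arm

A 6-joint arm with a two-finger parallel gripper is mounted at the origin on the work surface. World frame = base frame: x ahead of the robot, y to its left, z up, the work surface at z = 0. Lengths are in m, angles in rad, forces in N, time in s.
With the tool pointing down it reaches from about 0.4 to 0.825 m from the base axis. Payload 7 kg.
Tool frame: the origin (TCP) lies where the fingers leave the gripper's body, on its centre line; the fingertips stand 73 mm ahead of it and the grasp point (between the pads) lies 54 mm ahead of it; z points along the fingers, y is the line along which they close (so a half turn about z gives the same grasp; the last joint's range is limited). The gripper opens to 85 mm and grips with 20 to 120 N. Pads are 22 mm wide; open, the fingers measure 114 mm over their backs; the gripper's body (76 mm by 85 mm) begins 54 mm behind the grasp point. The pads swing forward as they close: fully open they stand 13 mm farther back than shut.
Start: joints at [0.288, 0.359, 0.012, 0, -1.224, -0.288], TCP at [0.675, -0, 0.304] pointing down, gripper open.
Joint ranges: [-3.07, 3.07], [-1.43, 2.12], [-1.02, 1.25], [-3.03, 1.67], [-3.05, -0], [-3.03, 3.03]. Speed limits (rad/s): [2.39, 2.39, 3.01, 3.14, 3.14, 3.14].

### API

Orientations are given as a 3x3 rotation matrix whose columns are the frame's x, y, z axes.
In Python, from cell import ctrl, camera, get_calibration gives the robot as it stands.
- The arm moves only by the tool move_arm, never from a script. Its argument "increments" is a list of rows, each a list of 5 numbers: the gripper command: -1 is shut, 1 is fully open, values between are in proportion, then the shift along the tool's x, y, z scaled (see below), then the turn about the tool's z scaled (see below). In form: [[gripper, dx, dy, dz, roll], ...]. A call has 1 to 12 rows; each row is the pose to reach, as a shift and turn from the pose commanded when the call began, along the tool's axes at that moment, turning the shorter way round; what a row does not reach only later rows make up. The controller multiplies each number of a shift by 0.2 m and each number of a turn by 180 degrees. A row lasts 1/12 s, in which the tool goes at most 41.7 mm and 7.16 degrees, less where a joint would pass 70% of its speed; a pose out of reach is approached as far as the arm can. A call with a number of a shift or a turn outside -1 to 1 is refused whole. A call with a gripper value outside its range is refused whole. The fingers move at their own pace and stop on an object; "newtons" is the grip in N (left out, the last holds). Time passes only in rows, so rows that repeat a pose let the fingers close. It gives the time, the measured TCP pose, the force, the opening and the grip force at its end, in the units of the state.
- ctrl.state(): the state, without advancing time (a new reading comes with each control period).
- camera(name): name is "scene" or "side" or "wrist"; returns the picture (480x640x3 uint8, red, green, blue); there is no depth.
- get_calibration(name): a dict with "camera_matrix" (3x3 intrinsics, pixels), "R" (3x3) and "t" (3): a world point X has camera coordinates R X + t. Camera axes: x right, y down, z forward; pixel columns grow to the right and rows downward; lengths in m; the calibration is good to about 2 mm. A picture is of the moment at which its call begins: read the wrist's pose just before it. get_calibration takes no time and is no camera call; for the wrist camera it gives the pose at the moment of the call.
- ctrl.finish_job(): hands the job in; it is judged then, once.
The state is a dict: "clock": time; "q": joint angles; "qvel": joint speeds; "effort": joint torques, N m; "ee_pos": TCP position; "ee_rot": TCP orientation; "contact_force": force on the tool from outside, world axes, zero at the start; "moment": the same for the moment, N m; "width": finger opening in m; "finger_force": force on a finger pad.
Only numpy, scipy, OpenCV 4.12 (cv2) and the standard library are available. Lean on these libraries where they do the work, as an engineer would, in place of code of your own. Each camera call takes 0.05 s, during which the arm holds its last target. There are 200 camera calls.

### The job

Slide every stop blade that lies on the bench flat into the gap under the raised platen of the flattening press, pushed in until its tab meets the platen's edge: one in the left bay and one in the right, and if there is a third, in the front bay. Then wind the four wing knobs down (clockwise) in two rounds, each round going from a corner to the diagonally opposite one and then the other diagonal: first about half-way (a quarter turn) all round, then fully down to the stop, so that the platen comes down evenly. The blades stay in, fully home, and the other things on the bench are not disturbed.

Things in the scene. Friction and masses are not known exactly. Their poses are not given: they have to be found in the camera images.
- press: Flattening press, fixed to the bench: grey base 260 (x) x 320 mm (y), its top face 30 mm above the bench. Origin: middle of its underside; x points from its front (robot's side) to its far side, y to its left, z up. A 12 mm thick platen, 160 (x) x 220 mm (y), floats over the base on springs; the gap below it is 13 mm with the knobs up, 7.4 mm with them fully down.
- platen_mid (a point): Centre of the aluminium platen (half-way through its thickness), 49 mm above the bench when up, about 43 mm when fully down; axes as the press's. Held by the four screws and the springs, over the middle of the base, which stands out 50 mm all round.
- bay_left (a point): Bay amid the press's left (+y) side, a dark channel 48 mm wide between ribs 5 mm tall that run 40 mm in under the platen: the point where the centre of a blade's tab lies once the blade lies flat on the base, fully home, its leaf under the platen pointing along the press's -y. 17 mm outside the platen's edge, 28.5 mm above the base's top; axes as the press's.
- bay_right (a point): Bay amid the press's right (-y) side, a dark channel 48 mm wide between ribs 5 mm tall that run 40 mm in under the platen: the point where the centre of a blade's tab lies once the blade lies flat on the base, fully home, its leaf under the platen pointing along the press's +y. 17 mm outside the platen's edge, 28.5 mm above the base's top; axes as the press's.
- bay_front (a point): Bay amid the press's front (-x, the robot's) side, a dark channel 48 mm wide between ribs 5 mm tall that run 40 mm in under the platen: the point where the centre of a blade's tab lies once the blade lies flat on the base, fully home, its leaf under the platen pointing along the press's +x. 17 mm outside the platen's edge, 28.5 mm above the base's top; axes as the press's.
- bladeA_tab (a point): Centre of the black upright tab of a stop blade: a steel leaf 100 x 40 x 6 mm, tab near one end, 34 mm along the leaf, 14 mm thick, 45 mm tall. x points along the leaf, tab to leading end; y across the tab's thickness; z up; 28.5 mm above the leaf's underside. 0.2 kg. The tab's face 17 mm ahead of this point meets the platen's edge when fully home, 63 mm of leaf in the gap. May be absent (None).
- bladeA_tip (a point): Leading end of that blade's leaf: middle of its end edge, 80 mm from the tab's centre along x, 3 mm above the underside. Absent with its blade.
- bladeB_tab (a point): Centre of the black upright tab of a stop blade: a steel leaf 100 x 40 x 6 mm, tab near one end, 34 mm along the leaf, 14 mm thick, 45 mm tall. x points along the leaf, tab to leading end; y across the tab's thickness; z up; 28.5 mm above the leaf's underside. 0.2 kg. The tab's face 17 mm ahead of this point meets the platen's edge when fully home, 63 mm of leaf in the gap. May be absent (None).
- bladeB_tip (a point): Leading end of that blade's leaf: middle of its end edge, 80 mm from the tab's centre along x, 3 mm above the underside. Absent with its blade.
- bladeC_tab (a point): Centre of the black upright tab of a stop blade: a steel leaf 100 x 40 x 6 mm, tab near one end, 34 mm along the leaf, 14 mm thick, 45 mm tall. x points along the leaf, tab to leading end; y across the tab's thickness; z up; 28.5 mm above the leaf's underside. 0.2 kg. The tab's face 17 mm ahead of this point meets the platen's edge when fully home, 63 mm of leaf in the gap. May be absent (None).
- bladeC_tip (a point): Leading end of that blade's leaf: middle of its end edge, 80 mm from the tab's centre along x, 3 mm above the underside. Absent with its blade.
- knob_front_left (a joint): Wing knob of the front-left screw: angle in rad, 0 = fully up, 2.8 = fully down (a stop), growing clockwise seen from above; it starts at 0 to 0.4, turns stiffly (about 0.1 N m) and stays where it is left; it sinks 2 mm per rad and pushes that corner of the platen down.
- knob_front_left_grip (a point): On the front-left screw's axis, half-way up its black wing (a bar 62 mm long, 14 mm thick, 30 mm tall), 96 mm above the bench when fully up; x points along the bar, z up. The bar lies along the press's x at joint value 0. Front = robot's side, left = +y of the press; the four screws stand at press x +-65 mm, y +-95 mm.
- knob_far_left (a joint): Wing knob of the far-left screw: angle in rad, 0 = fully up, 2.8 = fully down (a stop), growing clockwise seen from above; it starts at 0 to 0.4, turns stiffly (about 0.1 N m) and stays where it is left; it sinks 2 mm per rad and pushes that corner of the platen down.
- knob_far_left_grip (a point): On the far-left screw's axis, half-way up its black wing (a bar 62 mm long, 14 mm thick, 30 mm tall), 96 mm above the bench when fully up; x points along the bar, z up. The bar lies along the press's x at joint value 0. Front = robot's side, left = +y of the press; the four screws stand at press x +-65 mm, y +-95 mm.
- knob_far_right (a joint): Wing knob of the far-right screw: angle in rad, 0 = fully up, 2.8 = fully down (a stop), growing clockwise seen from above; it starts at 0 to 0.4, turns stiffly (about 0.1 N m) and stays where it is left; it sinks 2 mm per rad and pushes that corner of the platen down.
- knob_far_right_grip (a point): On the far-right screw's axis, half-way up its black wing (a bar 62 mm long, 14 mm thick, 30 mm tall), 96 mm above the bench when fully up; x points along the bar, z up. The bar lies along the press's x at joint value 0. Front = robot's side, left = +y of the press; the four screws stand at press x +-65 mm, y +-95 mm.
- knob_front_right (a joint): Wing knob of the front-right screw: angle in rad, 0 = fully up, 2.8 = fully down (a stop), growing clockwise seen from above; it starts at 0 to 0.4, turns stiffly (about 0.1 N m) and stays where it is left; it sinks 2 mm per rad and pushes that corner of the platen down.
- knob_front_right_grip (a point): On the front-right screw's axis, half-way up its black wing (a bar 62 mm long, 14 mm thick, 30 mm tall), 96 mm above the bench when fully up; x points along the bar, z up. The bar lies along the press's x at joint value 0. Front = robot's side, left = +y of the press; the four screws stand at press x +-65 mm, y +-95 mm.
- sample_pot: Bystander, leave alone: white open pot, 64 mm across, 60 mm tall; origin at the centre of its underside.
- spectacle_case: Bystander, leave alone: black spectacle case, 150 x 65 x 45 mm; origin at the centre of its underside.
- brush: Bystander, leave alone: brush lying on the bench, about 200 mm long; origin at the centre of its underside.
- jar: Bystander, leave alone: amber jar, 50 mm across, 70 mm tall; origin at the centre of its underside.
There are look-alikes about, which are no part of the job. What is shaped like the part that bears bladeA_tab but yellow is not meant. What is shaped like the part that bears bladeC_tab but blue or purple is not meant.

How it is judged:
By the outcome, as a careful person would: the job done as asked, in the order asked, and still so for the second after the job is handed in, with the robot touching nothing.
Of bladeA, bladeB, bladeC only 2 to 3 are there at a start; the rules pass over those that are not, and their reading is None.
At some moment in a run one of bladeA, bladeB, bladeC may be knocked a few centimetres aside while the robot is not near it.
Once in a run the grip may slacken for a moment while it holds something.
It also fails if it takes over 210 s, if anything falls off the work surface, if the arm or the gripper's body presses on something with over 40 N, if the wrist force passes 120 N, or if a joint passes its speed limit or range.

## Working session

There is one attempt and no reset: what is moved stays moved. The work goes in short steps, Python scripts to look and compute and a tool call to move; the robot and the scene stay as the last step left them, time stands still between calls to the robot, and variables do not carry over. Pictures are saved under pics/ and viewed, at most 14 in all, crops included, and the job is handed in when it is done.

Besides the shell and the picture viewer there is one more tool, called after "Call:" by a JSON object that holds its "op" and its "data". move_arm: Moves the arm, as the interface text tells. Its arguments: {"type":"object","properties":{"increments":{"type":"array"},"newtons":{"type":"number"}},"required":["increments"]}

```bash
mkdir -p pics; ls; python3 - <<'E'
from cell import ctrl,camera,get_calibration
import cv2,numpy as np
np.set_printoptions(precision=4,suppress=True)
for n in("scene","side","wrist"):
    c=get_calibration(n)
    print(n,c)
    cv2.imwrite(f"pics/{n}0.png",camera(n)[:,:,::-1])
s=ctrl.state();print(s)
E
```

```text
pics
scene {'camera_matrix': array([[465.9616,   0.    , 313.4908],
       [  0.    , 465.9616, 240.2801],
       [  0.    ,   0.    ,   1.    ]]), 'R': array([[-0.0726,  0.9973, -0.0062],
       [ 0.863 ,  0.0597, -0.5017],
       [-0.5   , -0.0417, -0.865 ]]), 't': array([ 0.0959, -0.4121,  1.5628])}
side {'camera_matrix': array([[566.2129,   0.    , 327.681 ],
       [  0.    , 566.2129, 246.0724],
       [  0.    ,   0.    ,   1.    ]]), 'R': array([[-0.8079, -0.589 ,  0.0167],
       [-0.3558,  0.465 , -0.8107],
       [ 0.4698, -0.6609, -0.5853]]), 't': array([0.3775, 0.2848, 1.5352])}
wrist {'camera_matrix': array([[347.1125,   0.    , 326.1129],
       [  0.    , 347.1125, 240.7598],
       [  0.    ,   0.    ,   1.    ]]), 'R': array([[-1.    ,  0.0006,  0.0005],
       [ 0.0007,  0.946 ,  0.3242],
       [-0.0003,  0.3242, -0.946 ]]), 't': array([ 0.6746, -0.0423,  0.3798])}
{'clock': 0.15, 'q': array([ 0.2881,  0.3592,  0.0113, -0.0003, -1.2241, -0.2881]), 'qvel': array([ 0.0014, -0.0012,  0.002 ,  0.0021, -0.    ,  0.0007]), 'effort': array([ -0.0024, -58.3877,  29.365 ,   6.9406,  -0.0043,   0.    ]), 'ee_pos': array([ 0.6747, -0.    ,  0.3032]), 'ee_rot': array([[-0.0001, -1.    , -0.0013],
       [-1.    ,  0.0001, -0.0001],
       [ 0.0001,  0.0013, -1.    ]]), 'contact_force': array([ 0.8236, -0.518 , -0.0697]), 'moment': array([ 0.0157,  0.0005, -0.0006]), 'finger_force': 0.0, 'width': 0.08539068616585614}
```

View pics/scene0.png

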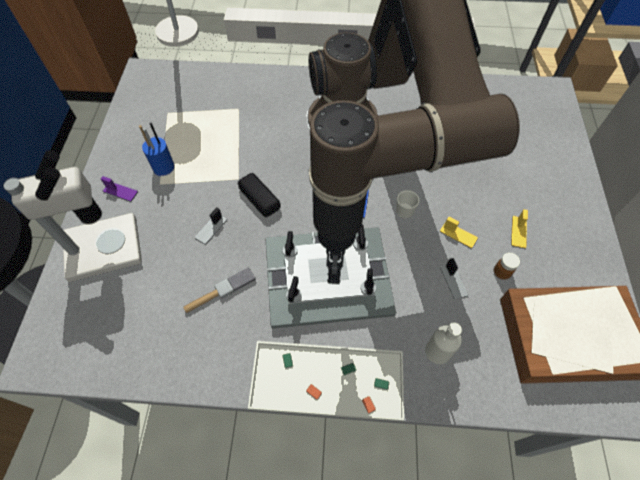

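View pics/side0.png

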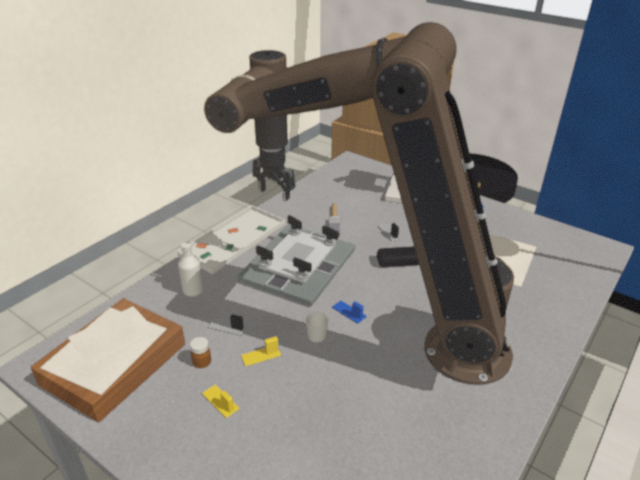

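View pics/wrist0.png

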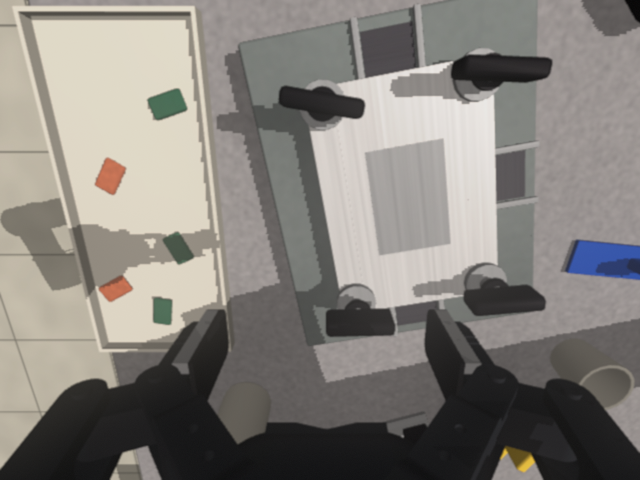

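```bash
cat > h.py <<'E'
from cell import ctrl,camera,get_calibration
import cv2,numpy as np
np.set_printoptions(precision=4,suppress=True)
def ray(c,uv):
    K=c["camera_matrix"];R=c["R"];t=c["t"]
    d=R.T@np.linalg.inv(K)@np.array([uv[0],uv[1],1.]);return -R.T@t,d/np.linalg.norm(d)
def onz(c,uv,z):
    o,d=ray(c,uv);return o+d*(z-o[2])/d[2]
def tri(obs):
    A=np.zeros((3,3));b=np.zeros(3)
    for c,uv in obs:
        o,d=ray(c,uv);P=np.eye(3)-np.outer(d,d);A+=P;b+=P@o
    X=np.linalg.solve(A,b);return X,[np.linalg.norm(np.cross(X-ray(c,u)[0],ray(c,u)[1]))*1e3 for c,u in obs]
def proj(c,X):
    p=c["camera_matrix"]@(c["R"]@np.array(X)+c["t"]);return p[:2]/p[2]
def st():
    s=ctrl.state();print("t",round(s["clock"],2),"p",s["ee_pos"],"yaw x",np.degrees(np.arctan2(s["ee_rot"][1,0],s["ee_rot"][0,0])).round(2),"F",s["contact_force"],"M",s["moment"],"w",round(s["width"],4),"ff",round(float(s["finger_force"]),1));return s
def grab(n):
    c=get_calibration(n);return c,np.ascontiguousarray(camera(n)[:,:,::-1])
def crop(img,x0,y0,x1,y1,s,name):
    cv2.imwrite("pics/"+name,cv2.resize(img[y0:y1,x0:x1],None,fx=s,fy=s,interpolation=cv2.INTER_CUBIC))
E
python3 - <<'E'
from h import *
a=get_calibration("scene");b=get_calibration("side")
for n,u,v in(("R",(216,214),(394,229)),("L",(452,266),(237,322))):
    print(n,tri([(a,u),(b,v)]))
# press corners base top on z=.03
for uv in((267,234),(379,228),(394,314),(273,322)): print(onz(a,uv,.03))
E
```

```text
R (array([ 0.4356, -0.3427,  0.0361]), [np.float64(0.21787810221996445), np.float64(0.21787810222001147)])
L (array([0.5516, 0.3147, 0.0297]), [np.float64(1.7722287365498468), np.float64(1.7722287365500375)])
[ 0.4878 -0.1906  0.03  ]
[0.4466 0.1209 0.03  ]
[0.7003 0.1594 0.03  ]
[ 0.743 -0.144  0.03 ]
```

Wrist view: press with four black wings; knobs near (322,103), (500,68), (360,320), (505,300). A blue look-alike is at (610,260) and a yellow one is at the edge. The steel-leaf, black-tab blades are at scene (215,215) and (452,268). The yellow ones (458,232), (520,230), purple (118,188) and blue (364,205) are look-alikes. I'm moving to the left blade for a close view.

Call:
{"op": "move_arm", "data": {"increments": [[1,-1,0.5,0,0],[1,-1,0.5,0,0],[1,-1,0.5,0,0],[1,-1,0.5,0,0],[1,-1,0.5,0,0],[1,-1,0.5,0,0],[1,-1,0.5,0,0],[1,-1,0.5,0,0]]}}

```text
clock: 0.82
ee_pos: [0.5744, 0.201, 0.3038]
ee_rot: [[0.002, -1.0, -0.0], [-1.0, -0.002, -0.0], [0.0, 0.0, -1.0]]
contact_force: [-0.0, -0.0, -0.2]
width: 0.0856
finger_force: 0.0
```

```bash
python3 - <<'E'
from h import *
st()
for n in("scene","wrist"):
    c,i=grab(n);cv2.imwrite(f"pics/{n}1.png",i);np.save(f"pics/{n}1.npy",c)
s=cv2.imread("pics/scene1.png");w=cv2.imread("pics/wrist1.png")
crop(s,170,150,570,350,2,"s1c.png")
E
```

```text
t 0.82 p [0.5744 0.201  0.3038] yaw x -89.86 F [-0.0445 -0.0218 -0.2013] M [-0.0118 -0.0426  0.0581] w 0.0856 ff 0.0
```

View pics/wrist1.png

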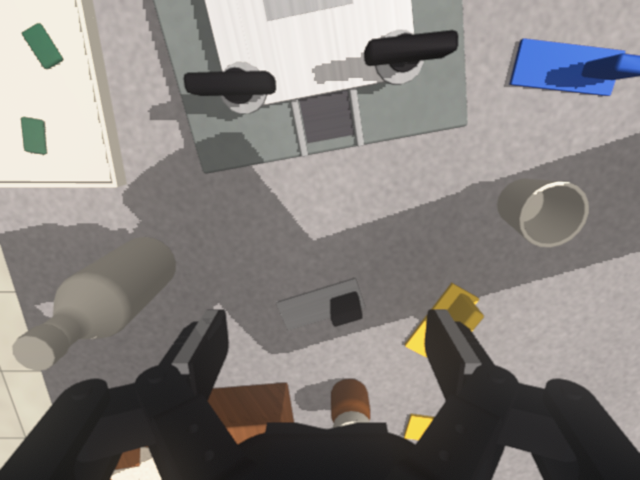

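View pics/s1c.png

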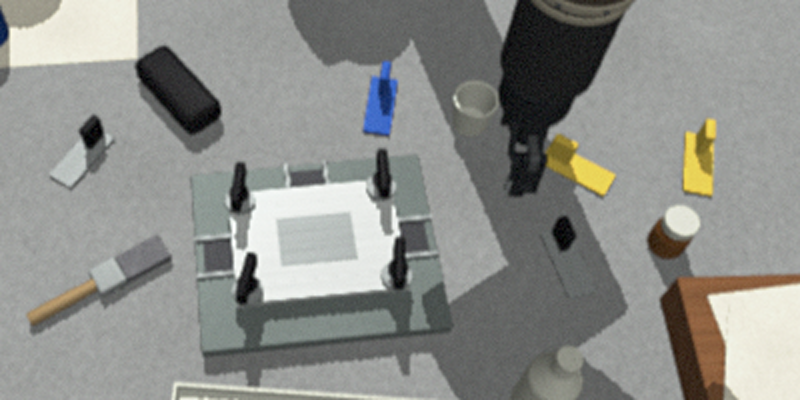

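Wrist1: the real left blade has its tab at (346,308), its leaf pointing image-left (279,302), and the press's left bay at (328,118). The scene crop confirms exactly two steel/black blades, right (90,130) and left (565,233); there is no third one.

```bash
python3 - <<'E'
from h import *
w=cv2.imread("pics/wrist1.png")
c=w[260:350,260:380].astype(float)
c=np.clip((c-20)*2.2,0,255).astype(np.uint8)
cv2.imwrite("pics/bl.png",cv2.resize(c,None,fx=6,fy=6,interpolation=cv2.INTER_CUBIC))
for f,box in(("wrist0",(200,0,640,400)),("wrist1",(140,0,500,280)),("scene1",(255,220,400,330))):
    im=cv2.imread(f"pics/{f}.png");x0,y0,x1,y1=box
    m=(im.max(2)<45).astype(np.uint8)[y0:y1,x0:x1]
    n,l,s,ce=cv2.connectedComponentsWithStats(m)
    for k in range(1,n):
        if s[k,4]>40:
            pts=np.argwhere(l==k)[:,::-1].astype(np.float32)+[x0,y0]
            print(f,s[k,4],cv2.minAreaRect(pts.astype(np.float32)))
E
```

```text
wrist0 194 ((632.0, 10.5), (21.0, 14.0), 90.0)
wrist0 1908 ((501.12261962890625, 70.698974609375), (32.648109436035156, 98.62544250488281), 87.39744567871094)
wrist0 1304 ((316.7605895996094, 103.37886810302734), (74.19828796386719, 31.215831756591797), 1.6365768909454346)
wrist0 144 ((520.5269775390625, 293.6622009277344), (11.014732360839844, 35.67457962036133), 80.53767395019531)
wrist0 544 ((345.5, 323.0), (37.0, 24.0), 0.0)
wrist0 1283 ((213.0, 361.9999694824219), (25.999996185302734, 73.99998474121094), 0.0)
wrist0 72 ((464.25006103515625, 330.2500305175781), (17.677669525146484, 5.656853675842285), 45.0)
wrist0 4799 ((501.12054443359375, 387.316650390625), (182.3829345703125, 63.823081970214844), 22.529399871826172)
wrist1 1415 ((411.21392822265625, 50.49752426147461), (33.751800537109375, 93.97767639160156), 79.87532806396484)
wrist1 1091 ((228.88116455078125, 84.807373046875), (88.99664306640625, 29.876794815063477), 5.194429397583008)
scene1 98 ((361.0, 237.0), (22.0, 6.0), 90.0)
scene1 101 ((289.5, 243.5), (23.0, 7.0), 90.0)
scene1 116 ((368.5, 281.0), (24.0, 7.0), 90.0)
scene1 127 ((293.79730224609375, 289.2162170410156), (7.562353610992432, 24.49544906616211), 9.462321281433105)
```

View pics/bl.png

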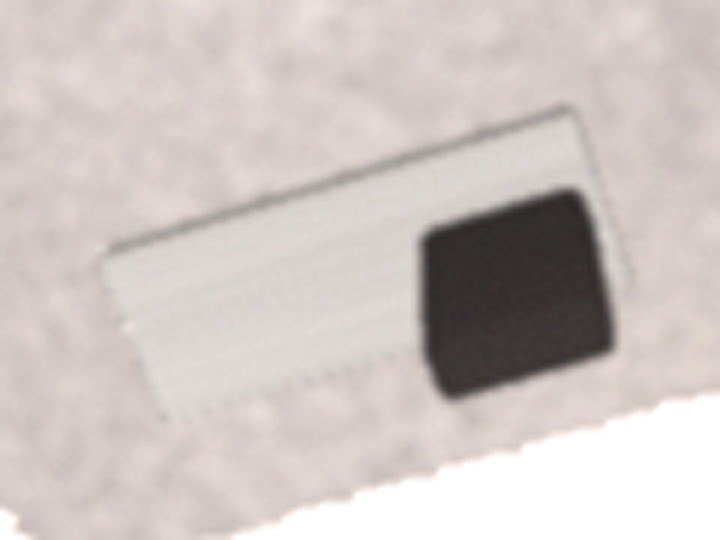

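```bash
python3 - <<'E'
from h import *
c=np.load("pics/wrist1.npy",allow_pickle=True).item()
P=[onz(c,u,.006) for u in((277.7,302),(355.3,277.7),(365.3,306.7),(288,329.2))]
for p in P:print(p)
tip=(P[0]+P[3])/2;end=(P[1]+P[2])/2
d=tip-end;print("len",np.linalg.norm(d),"width",np.linalg.norm(P[0]-P[3]),"ang",np.degrees(np.arctan2(d[1],d[0])))
d/=np.linalg.norm(d);print("tab from tip",tip-.08*d)
T=[onz(c,u,.051) for u in((335.8,326.3),(362,318.7))]
t=(T[0]+T[1])/2;n=np.array([d[1],-d[0],0]);print("tab top far edge",T,np.linalg.norm(T[0]-T[1]),"centre",t+n*.007,t-n*.007)
d2=T[0]-T[1];print(np.degrees(np.arctan2(d2[1],d2[0])))
# scene/side triangulated
# press: base corners seen in wrist1: left edge corners
cs=get_calibration("scene")
for u in((205,173),(466,125)):print("base corner",onz(c,u,.03))
for u in((240,42),(309,343)):print("base corner w0 ",u)
# knob tri: wrist1 vs scene1
obs={"FL":((411.2,47),(361,237)),"farL":((229.5,82),(368.5,281))}
for k,(u,v) in obs.items():print(k,tri([(c,u),(cs,v)]))
E
```

```text
[0.6327 0.3197 0.006 ]
[0.5412 0.2879 0.006 ]
[0.5282 0.3259 0.006 ]
[0.6218 0.3572 0.006 ]
len 0.09779137124238575 width 0.03907062453357308 ang 18.820545894319636
tab from tip [0.5515 0.3126 0.006 ]
tab top far edge [array([0.5647, 0.3241, 0.051 ]), array([0.5369, 0.3147, 0.051 ])] 0.02930806089061522 centre [0.553  0.3128 0.051 ] [0.5485 0.326  0.051 ]
18.62099627657285
base corner [0.6939 0.1642 0.03  ]
base corner [0.4439 0.1194 0.03  ]
base corner w0  (240, 42)
base corner w0  (309, 343)
FL (array([0.514 , 0.0662, 0.0893]), [np.float64(1.1247814771969358), np.float64(1.1247814771969922)])
farL (array([0.6451, 0.0885, 0.0976]), [np.float64(0.8400552307211403), np.float64(0.8400552307211373)])
```

```bash
python3 - <<'E'
from h import *
c1=np.load("pics/wrist1.npy",allow_pickle=True).item()
K=c1["camera_matrix"]
c0=dict(camera_matrix=K,R=np.array([[-1,.0006,.0005],[.0007,.946,.3242],[-.0003,.3242,-.946]]),t=np.array([.6746,-.0423,.3798]))
cs=get_calibration("scene")
k={}
k["FL"]=tri([(c1,(411.2,48)),(cs,(361,237))])[0]
k["BL"]=tri([(c1,(229.5,83)),(cs,(368.5,281))])[0]
k["FR"]=tri([(c0,(501,69)),(cs,(289.5,243.5))])[0]
k["BR"]=tri([(c0,(319,102)),(cs,(293.8,289.2))])[0]
for a,b in k.items():print(a,b)
mod={"FL":(-.065,.095),"BL":(.065,.095),"FR":(-.065,-.095),"BR":(.065,-.095)}
cor=[((.13,.16),onz(c1,(205,173),.03)),((-.13,.16),onz(c1,(466,125),.03)),((.13,-.16),onz(c0,(240,42),.03)),((.13,.16),onz(c0,(309,343),.03))]
cor+=[(m,onz(cs,u,.03)) for m,u in(((-.13,-.16),(266.5,234.5)),((-.13,.16),(379,228)),((.13,.16),(394.5,313)),((.13,-.16),(272.5,322)))]
def fit(pairs):
    A=np.array([p[0] for p in pairs]);B=np.array([p[1][:2] for p in pairs])
    a=A-A.mean(0);b=B-B.mean(0);th=np.arctan2((a[:,0]*b[:,1]-a[:,1]*b[:,0]).sum(),(a*b).sum())
    R=np.array([[np.cos(th),-np.sin(th)],[np.sin(th),np.cos(th)]]);o=B.mean(0)-R@A.mean(0)
    print("yaw",np.degrees(th),"o",o,"\n res mm",((B-A@R.T-o)*1e3).round(1).tolist())
fit([(mod[a],k[a]) for a in k]);fit(cor);fit(cor[:4]);fit(cor[4:])
E
```

```text
FL [0.5136 0.0665 0.0883]
BL [0.6451 0.0889 0.0974]
FR [ 0.5405 -0.1208  0.0777]
BR [ 0.6797 -0.0959  0.0973]
yaw 9.562750572489417 o [ 0.5947 -0.0154] 
 res mm [[-1.3, -1.1], [2.1, -0.2], [-5.9, -1.0], [5.1, 2.3]]
yaw 9.169964135106968 o [ 0.5941 -0.0149] 
 res mm [[-3.1, 0.4], [3.6, -2.9], [1.7, 2.7], [-2.4, -4.4], [-1.7, 1.7], [6.3, -1.4], [0.5, -3.1], [-4.9, 6.9]]
yaw 9.793584395998694 o [ 0.5951 -0.0165] 
 res mm [[-2.1, 0.9], [4.2, 0.4], [-0.7, 2.6], [-1.4, -3.9]]
yaw 8.766722159675723 o [ 0.5942 -0.0139] 
 res mm [[-0.5, -0.0], [5.3, -3.5], [-0.8, -3.4], [-4.0, 6.9]]
```

Call:
{"op": "move_arm", "data": {"increments": [[0.3,-0.3,0,0.1,0],[0.3,-0.5,0.11,0.1,-0.2],[0.3,-0.5,0.11,0.1,-0.4],[0.3,-0.5,0.11,0.1,-0.603],[0.3,-0.5,0.11,0.1,-0.603],[0.3,-0.5,0.11,0.1,-0.603],[0.3,-0.5,0.11,0.1,-0.603],[0.3,-0.5,0.11,0.1,-0.603],[0.3,-0.5,0.11,0.1,-0.603],[0.3,-0.5,0.11,0.1,-0.603],[0.3,-0.5,0.11,0.1,-0.603],[0.3,-0.5,0.11,0.1,-0.603]]}}

```text
clock: 1.92
ee_pos: [0.5539, 0.2986, 0.2836]
ee_rot: [[0.982, -0.191, -0.0], [-0.191, -0.982, -0.0], [-0.0, 0.001, -1.0]]
contact_force: [-0.6, 0.4, 0.0]
width: 0.0554
finger_force: 0.0
```

Call:
{"op": "move_arm", "data": {"increments": [[0.3,-0.024,-0.069,0.2,-0.165],[0.3,-0.024,-0.069,0.42,-0.165],[0.3,-0.024,-0.069,0.42,-0.165],[0.3,-0.024,-0.069,0.42,-0.165],[0.3,-0.024,-0.069,0.42,-0.165],[0.3,-0.024,-0.069,0.42,-0.165]]}}

```text
clock: 2.42
ee_pos: [0.5518, 0.3136, 0.1998]
ee_rot: [[0.95, 0.313, -0.0], [0.313, -0.95, -0.0], [-0.0, 0.0, -1.0]]
contact_force: [0.1, -0.4, -0.0]
width: 0.0553
finger_force: 0.0
```

```bash
python3 - <<'E'
from h import *
st()
c,i=grab("wrist");cv2.imwrite("pics/wrist2.png",i);np.save("pics/wrist2.npy",c)
print(proj(c,(.552,.313,.051)),proj(c,(.552,.313,.0)))
E
```

```text
t 2.42 p [0.5518 0.3136 0.1998] yaw x 18.27 F [ 0.0881 -0.3749 -0.0115] M [-0.0027 -0.0379  0.0434] w 0.0553 ff 0.0
[327.1803 253.3979] [326.9305 230.8816]
```

View pics/wrist2.png

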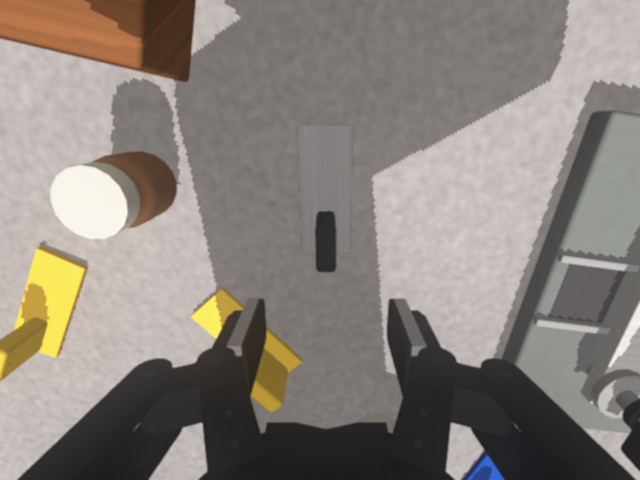

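```bash
python3 - <<'E'
from h import *
c=np.load("pics/wrist2.npy",allow_pickle=True).item()
s=ctrl.state();p=s["ee_pos"];R=s["ee_rot"]
def tf(u,z):return (R.T@(onz(c,u,z)-p))[:2]*1e3
for u in((301,362),(272,412),(221,290),(193,312)):print("yellow",tf(u,.006))
im=cv2.imread("pics/wrist2.png")
m=(im.max(2)<45).astype(np.uint8)[190:290,290:360];ys,xs=np.nonzero(m);xs+=290;ys+=190
print(xs.min(),xs.max(),ys.min(),ys.max())
print("tab rear top",tf((326,ys.max()+1),.051),"front top/bottom",tf((326,ys.min()),.051),tf((326,ys.min()),.006),"sides",tf((xs.min(),265),.051),tf((xs.max()+1,265),.051))
print("leaf",[tf(u,.006) for u in((298,125),(352,125),(351,252))])
E
```

```text
yellow [-123.3101  -22.5833]
yellow [-181.2497  -51.8719]
yellow [-50.456  -88.3464]
yellow [ -71.5425 -114.5308]
317 332 213 270
tab rear top [-13.0109   0.0614] front top/bottom [27.8915  0.0293] [16.3586  0.0812] sides [-8.5597 -6.0732] [-8.5549  4.8267]
leaf [array([ 81.5071, -20.1206]), array([81.5413, 18.7445]), array([-16.174 ,  20.3831])]
```

Call:
{"op": "move_arm", "data": {"increments": [[0.3,0.007,0,0.2,0],[0.3,0.007,-0.003,0.4,0],[0.3,0.007,-0.003,0.55,0],[0.3,0.007,-0.003,0.55,0],[-1,0.007,-0.003,0.55,0],[-1,0.007,-0.003,0.55,0],[-1,0.007,-0.003,0.55,0],[-1,0.007,-0.003,0.55,0],[-1,0.007,-0.003,0.55,0],[-1,0.007,-0.003,0.55,0]], "newtons": 60}}

```text
clock: 3.3
ee_pos: [0.5533, 0.3164, 0.0928]
ee_rot: [[0.948, 0.317, 0.004], [0.317, -0.948, 0.003], [0.004, -0.002, -1.0]]
contact_force: [0.2, -1.0, 8.4]
width: 0.0135
finger_force: 59.8
```

Call:
{"op": "move_arm", "data": {"increments": [[-1,0,0,-0.12,0],[-1,0,0,-0.225,0],[-1,-0.05,0.1,-0.225,0.549],[-1,-0.128,0.37,-0.225,0.549],[-1,-0.128,0.37,-0.225,0.549],[-1,-0.128,0.37,-0.225,0.549],[-1,-0.128,0.37,-0.225,0.549],[-1,-0.128,0.37,-0.225,0.549],[-1,-0.128,0.37,-0.225,0.549],[-1,-0.128,0.37,-0.225,0.549],[-1,-0.128,0.37,-0.225,0.549],[-1,-0.128,0.37,-0.225,0.549]]}}

```text
clock: 4.3
ee_pos: [0.5514, 0.2374, 0.1361]
ee_rot: [[0.595, -0.804, 0.001], [-0.804, -0.595, 0.001], [-0.0, -0.002, -1.0]]
contact_force: [0.1, 0.6, -2.1]
width: 0.0131
finger_force: 58.7
```

Call:
{"op": "move_arm", "data": {"increments": [[-1,0,0,0,0.151],[-1,0,0,0,0.151],[-1,0,0,0,0.151],[-1,0,0,0,0.151],[-1,0,0,0,0.151],[-1,0,0,0,0.151]]}}

```text
clock: 4.8
ee_pos: [0.5514, 0.2373, 0.1358]
ee_rot: [[0.171, -0.985, 0.001], [-0.985, -0.171, 0.001], [-0.001, -0.001, -1.0]]
contact_force: [-0.9, 0.5, -1.5]
width: 0.0127
finger_force: 58.8
```

```bash
python3 - <<'E'
from h import *
st()
c,i=grab("wrist");cv2.imwrite("pics/wrist3.png",i);np.save("pics/wrist3.npy",c)
c,i=grab("scene");cv2.imwrite("pics/scene3.png",i)
E
```

```text
t 4.8 p [0.5514 0.2373 0.1358] yaw x -80.15 F [-0.9452  0.5373 -1.4765] M [ 0.0512 -0.0022 -0.0073] w 0.0127 ff 58.8
```

View pics/wrist3.png

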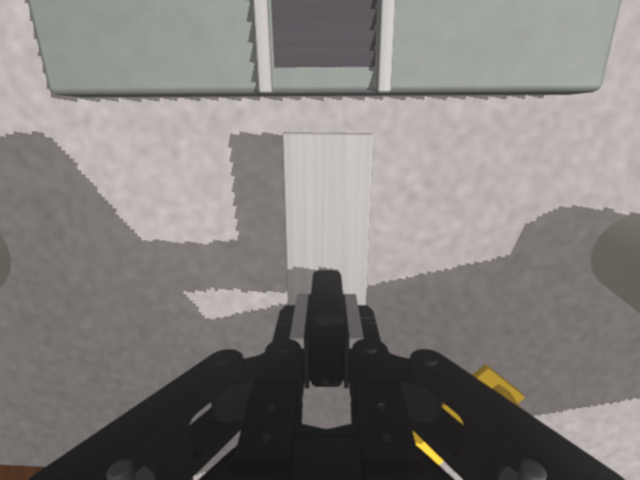

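```bash
python3 - <<'E'
from h import *
c=np.load("pics/wrist3.npy",allow_pickle=True).item()
s=ctrl.state();p=s["ee_pos"];R=s["ee_rot"]
def tf(u,z):return (R.T@(onz(c,u,z)-p))[:2]*1e3
im=cv2.imread("pics/wrist3.png").astype(int)
print("row 50",im[50,240:400:1].sum(1).tolist())
print("row200",im[200,276:384].sum(1).tolist())
for u in((284,133),(373,133),(288,300),(367.5,300)):print("leaf",tf(u,.048))
for u in((52,95),(600,92)):print("edge",tf(u,.029))
for z in(.03,.035):print("ribs",z,[tf(u,z) for u in((254,5),(256,60),(271,30),(272,60),(380,30),(378,60),(394,5),(392,60))])
E
```

```text
row 50 [472, 471, 473, 471, 471, 472, 472, 471, 470, 474, 461, 405, 311, 281, 280, 284, 359, 487, 564, 581, 585, 589, 597, 601, 605, 606, 603, 599, 577, 506, 436, 449, 442, 376, 301, 281, 284, 283, 285, 284, 285, 283, 285, 285, 285, 286, 285, 285, 286, 285, 286, 283, 286, 286, 286, 286, 286, 285, 284, 284, 287, 284, 284, 285, 287, 287, 285, 287, 284, 287, 285, 287, 286, 287, 285, 287, 285, 287, 286, 284, 285, 286, 285, 287, 285, 288, 287, 287, 285, 285, 286, 285, 285, 288, 288, 286, 288, 289, 286, 286, 289, 288, 289, 287, 286, 287, 288, 289, 287, 285, 284, 286, 287, 284, 286, 287, 286, 285, 284, 287, 285, 287, 284, 285, 285, 287, 287, 285, 283, 273, 257, 235, 213, 202, 204, 234, 266, 264, 260, 331, 452, 544, 583, 594, 598, 604, 613, 619, 622, 624, 619, 603, 555, 500, 485, 485, 483, 483, 484, 482]
row200 [376, 376, 377, 379, 378, 378, 372, 363, 387, 477, 545, 560, 559, 560, 563, 566, 572, 580, 581, 580, 578, 576, 575, 582, 584, 580, 577, 574, 574, 577, 578, 584, 588, 592, 593, 586, 582, 577, 576, 572, 574, 577, 581, 584, 581, 575, 571, 573, 577, 585, 583, 580, 577, 575, 574, 574, 573,
[... 188 characters left out ...]
8, 527, 542, 550, 550, 547, 546, 544, 540, 537, 535, 530, 530, 529]
leaf [ 78.7958 -18.4976]
leaf [78.7767 20.0459]
leaf [ -2.4631 -19.7096]
leaf [-2.4404 20.7659]
edge [  95.361  -129.1389]
edge [ 96.479 127.778]
ribs 0.03 [array([131.254 , -31.4887]), array([109.8844, -32.037 ]), array([121.7721, -24.6163]), array([109.8781, -24.7835]), array([121.7238,  23.5531]), array([109.8366,  23.2404]), array([131.1865,  29.1398]), array([109.8312,  29.5791])]
ribs 0.035 [array([129.8898, -30.5922]), array([109.1296, -31.1249]), array([120.6783, -23.9158]), array([109.1235, -24.0782]), array([120.6313,  22.88  ]), array([109.0832,  22.5762]), array([129.8242,  28.3074]), array([109.0779,  28.7342])]
```

Wrist3: blade aligned with the left bay. The ribs' inner edges are at columns 269 and 380, and the leaf tip spans 284–373 at row 133, drooping slightly. I'll enter over the ledge, level it on the base, then push.

Call:
{"op": "move_arm", "data": {"increments": [[-1,0,-0.009,0,-0.002],[-1,0.1,-0.009,0,-0.002],[-1,0.225,-0.009,0,-0.002],[-1,0.225,-0.009,0,-0.002],[-1,0.225,-0.009,0.03,-0.002],[-1,0.225,-0.009,0.045,-0.002],[-1,0.225,-0.009,0.06,-0.002],[-1,0.225,-0.009,0.06,-0.002]]}}

```text
clock: 5.57
ee_pos: [0.5605, 0.1937, 0.1226]
ee_rot: [[0.176, -0.984, -0.0], [-0.984, -0.176, -0.001], [0.001, 0.0, -1.0]]
contact_force: [-0.3, -1.4, 1.2]
width: 0.0131
finger_force: 59.2
```

```bash
python3 - <<'E'
from h import *
st()
c,i=grab("wrist");cv2.imwrite("pics/wrist4.png",i);np.save("pics/wrist4.npy",c)
s=ctrl.state();p=s["ee_pos"];R=s["ee_rot"]
def tf(u,z):return (R.T@(onz(c,u,z)-p))[:2]*1e3
g=i.astype(int).sum(2)
for r in(140,200,260):
    d=np.abs(np.diff(g[r,200:460]));print(r,[(int(k)+200,int(d[k])) for k in np.nonzero(d>45)[0]])
    
E
```

```text
t 5.57 p [0.5605 0.1937 0.1226] yaw x -79.88 F [-0.3287 -1.3861  1.22  ] M [-0.4098  0.0281  0.0065] w 0.0131 ff 59.2
140 [(253, 69), (254, 47), (259, 83), (260, 106), (261, 56), (272, 78), (275, 56), (276, 111), (277, 51), (280, 77), (281, 121), (282, 95), (371, 48), (372, 111), (373, 104), (382, 73), (383, 107), (384, 81), (395, 53), (396, 54)]
200 [(245, 74), (246, 48), (283, 47), (284, 97), (285, 51)]
260 [(286, 98), (287, 63)]
```

View pics/wrist4.png

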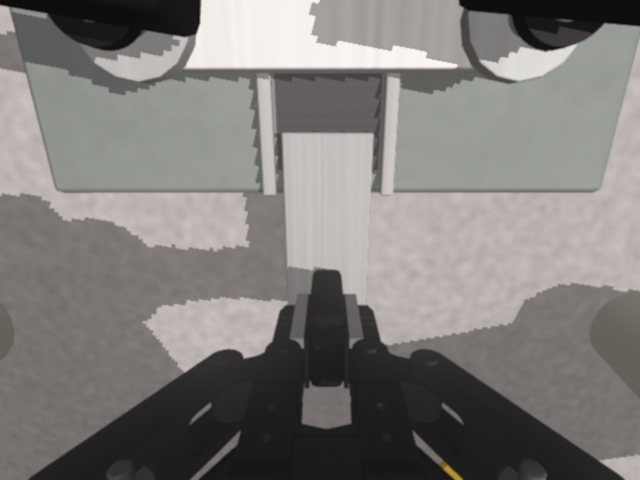

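Wrist4: leaf tip (282–372, row 132) sits between ribs (272, 383) under the platen edge at row 70, and looks centred. Pushing in.

Call:
{"op": "move_arm", "data": {"increments": [[-1,0.1,0,0,0],[-1,0.2,0,0,0],[-1,0.3,0,0,0],[-1,0.38,0,0,0],[-1,0.4,0,0,0],[-1,0.41,0,0,0],[-1,0.41,0,0,0]]}}

```text
clock: 6.2
ee_pos: [0.575, 0.1126, 0.1228]
ee_rot: [[0.174, -0.985, 0.0], [-0.985, -0.174, -0.0], [0.0, -0.0, -1.0]]
contact_force: [0.2, -0.3, 0.2]
width: 0.0132
finger_force: 59.0
```

Call:
{"op": "move_arm", "data": {"increments": [[-1,0.01,0,0,0],[-1,0.018,0,0,0],[-1,0.026,0,0,0],[-1,0.034,0,0,0],[-1,0.034,0,0,0]]}}

```text
clock: 6.62
ee_pos: [0.5759, 0.1086, 0.123]
ee_rot: [[0.175, -0.985, 0.001], [-0.985, -0.175, 0.004], [-0.003, -0.002, -1.0]]
contact_force: [-5.4, 14.4, -0.5]
width: 0.013
finger_force: 59.0
```

```bash
python3 - <<'E'
from h import *
st()
c,i=grab("wrist");cv2.imwrite("pics/wrist5.png",i);np.save("pics/wrist5.npy",c)
crop(i,180,100,480,400,2,"w5c.png")
c,i=grab("scene");cv2.imwrite("pics/scene5.png",i)
E
```

```text
t 6.62 p [0.5759 0.1086 0.123 ] yaw x -79.92 F [-5.4008 14.4098 -0.5156] M [ 5.0323  2.0282 -0.0598] w 0.013 ff 59.0
```

Call:
{"op": "move_arm", "data": {"increments": [[-1,-0.008,0,0,0],[-1,-0.008,0,0,0],[-0.3,-0.008,0,0,0],[-0.3,-0.008,0,0,0],[-0.3,-0.008,0,0,0],[-0.3,-0.008,0,-0.15,0],[-0.3,-0.008,0,-0.35,0],[-0.3,-0.2,0,-0.6,0],[-0.3,-0.4,0,-0.8,0],[-0.3,-0.4,0,-0.8,0],[-0.3,-0.4,0,-0.8,0],[-0.3,-0.4,0,-0.8,0]]}}

```text
clock: 7.72
ee_pos: [0.5625, 0.1857, 0.285]
ee_rot: [[0.176, -0.984, 0.003], [-0.984, -0.176, 0.002], [-0.001, -0.004, -1.0]]
contact_force: [-0.1, -0.8, -0.2]
width: 0.0299
finger_force: 0.0
```

```bash
python3 - <<'E'
from h import *
st()
c,i=grab("wrist");cv2.imwrite("pics/wrist6.png",i);np.save("pics/wrist6.npy",c)
c,i=grab("scene");cv2.imwrite("pics/scene6.png",i)
c,i=grab("side");cv2.imwrite("pics/side6.png",i)
E
```

```text
t 7.72 p [0.5625 0.1857 0.285 ] yaw x -79.86 F [-0.089  -0.7994 -0.1603] M [-0.051   0.0646  0.0172] w 0.0299 ff 0.0
```

View pics/wrist6.png

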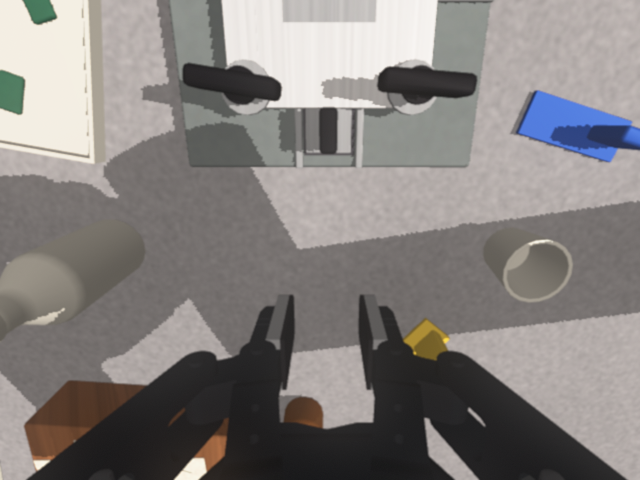

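Wrist6: blade fully home in the left bay (tab (328,130) against the platen edge), knobs FL (425,82) and far-L (230,82) undisturbed. Now for the right blade.

Call:
{"op": "move_arm", "data": {"increments": [[0.3,0.96,0.4,0,0],[0.3,0.96,0.4,0,0],[0.3,0.96,0.4,0,0],[0.3,0.96,0.4,0,0],[0.3,0.96,0.4,0,0],[0.3,0.96,0.4,0,0]]}}

```text
clock: 8.37
ee_pos: [0.5141, -0.0244, 0.2819]
ee_rot: [[0.169, -0.986, -0.003], [-0.986, -0.169, -0.001], [0.001, 0.003, -1.0]]
contact_force: [0.2, 1.0, 0.1]
width: 0.0558
finger_force: 0.0
```

Call:
{"op": "move_arm", "data": {"increments": [[0.3,0.96,0.4,0,0],[0.3,0.96,0.4,0,0],[0.3,0.96,0.4,0,0],[0.3,0.96,0.4,0,0],[0.3,0.96,0.4,0,0],[0.3,0.96,0.4,0,0],[0.3,0.96,0.4,0,0]]}}

```text
clock: 8.95
ee_pos: [0.4699, -0.2242, 0.2816]
ee_rot: [[0.169, -0.986, -0.003], [-0.986, -0.169, 0.0], [-0.001, 0.002, -1.0]]
contact_force: [0.2, 0.3, 0.1]
width: 0.0556
finger_force: 0.0
```

```bash
python3 - <<'E'
from h import *
st()
cs=get_calibration("scene")
tip=onz(cs,(200.5,241.3),.006);tab=np.array([.4356,-.3427,.006]);d=tip-tab
print(tip,np.linalg.norm(d),np.degrees(np.arctan2(d[1],d[0])))
c,i=grab("wrist");cv2.imwrite("pics/wrist7.png",i);np.save("pics/wrist7.npy",c)
b=get_calibration("scene");_,i=grab("scene");cv2.imwrite("pics/scene7.png",i)
print("proj",proj(c,(.4356,-.3427,.03)),proj(c,tip))
E
```

```text
t 8.95 p [ 0.4699 -0.2242  0.2816] yaw x -80.28 F [0.2179 0.2613 0.0847] M [ 0.0587 -0.031  -0.0108] w 0.0556 ff 0.0
[ 0.5106 -0.3795  0.006 ] 0.08353876039152153 -26.116964085467497
proj [389.0525  87.3182] [309.6335  28.6098]
```

View pics/wrist7.png

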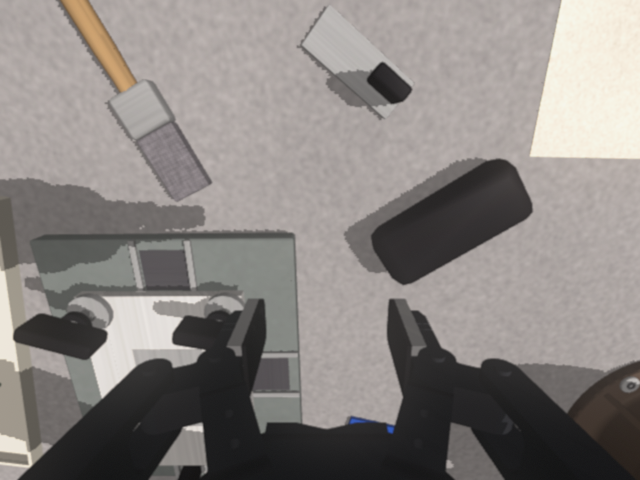

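```bash
python3 - <<'E'
from h import *
c=np.load("pics/wrist7.npy",allow_pickle=True).item()
P=[onz(c,u,.006) for u in((326,6),(300,44),(384,119),(411,85))]
for p in P:print(p)
tip=(P[0]+P[1])/2;d=(tip-P[2]+ (P[0]-P[1])/2);a=P[1]-P[2];print("len",np.linalg.norm(a),"w",np.linalg.norm(P[0]-P[1]),"ang",np.degrees(np.arctan2(a[1],a[0])))
d=a/np.linalg.norm(a);tab=tip-.08*d;print("tip",tip,"tab",tab)
n=np.array([-d[1],d[0],0])
for nm,us,z in(("case",((490,160),(530,210),(404,283),(373,235),(430,195)),.04),("brush",((180,200),(211,182),(143,139)),.01)):
    for u in us:
        q=onz(c,u,z)-tab;print(nm,"along leaf",(q@d*1e3).round(),"left",(q@n*1e3).round())
E
```

```text
[ 0.4994 -0.3985  0.006 ]
[ 0.5172 -0.3663  0.006 ]
[ 0.4305 -0.318   0.006 ]
[ 0.4127 -0.3507  0.006 ]
len 0.09927226209154956 w 0.03670647136585867 ang -29.1632539102863
tip [ 0.5083 -0.3824  0.006 ] tab [ 0.4384 -0.3434  0.006 ]
case along leaf -111.0 left -11.0
case along leaf -173.0 left -4.0
case along leaf -133.0 left 124.0
case along leaf -76.0 left 105.0
case along leaf -91.0 left 44.0
brush along leaf 89.0 left 203.0
brush along leaf 74.0 left 169.0
brush along leaf 146.0 left 175.0
```

Wrist7: right blade tab at (390,83), leaf tip at (313,25); spectacle case (450,220) and brush (165,130) are clear of it.

Call:
{"op": "move_arm", "data": {"increments": [[0.3,0.2,0.1,0,0.45],[0.3,0.561,0.256,0,0.45],[0.3,0.561,0.256,0,0.45],[0.3,0.561,0.256,0.1,0.45],[0.3,0.561,0.256,0.3,0.45],[0.3,0.561,0.256,0.408,0.45],[0.3,0.561,0.256,0.408,0.45],[0.3,0.561,0.256,0.408,0.45],[0.3,0.561,0.256,0.408,0.45],[0.3,0.561,0.256,0.408,0.45],[0.3,0.561,0.256,0.408,0.45],[0.3,0.561,0.256,0.408,0.45]]}}

```text
clock: 10.05
ee_pos: [0.4415, -0.3396, 0.2009]
ee_rot: [[-0.947, -0.322, -0.001], [-0.322, 0.947, 0.0], [0.001, 0.0, -1.0]]
contact_force: [-0.3, 0.6, 0.0]
width: 0.0556
finger_force: 0.0
```

Call:
{"op": "move_arm", "data": {"increments": [[0.3,0,0,0,0.266],[0.3,0,0,0,0.266],[0.3,0,0,0,0.266],[0.3,0,0,0,0.266],[0.3,0,0,0,0.266],[0.3,0,0,0,0.266],[0.3,0,0,0,0.266],[0.3,0,0,0,0.266]]}}

```text
clock: 10.72
ee_pos: [0.4414, -0.3396, 0.201]
ee_rot: [[-0.875, 0.484, -0.0], [0.484, 0.875, 0.0], [0.001, -0.0, -1.0]]
contact_force: [-0.3, 0.9, -0.2]
width: 0.0558
finger_force: 0.0
```

```bash
python3 - <<'E'
from h import *
s=st();print(s["q"])
c,i=grab("wrist");cv2.imwrite("pics/wrist8.png",i);np.save("pics/wrist8.npy",c)
p=s["ee_pos"];R=s["ee_rot"]
print(proj(c,(.4384,-.3434,.051)))
def tf(u,z):return (R.T@(onz(c,u,z)-p))[:2]*1e3
m=(i.max(2)<45).astype(np.uint8)
n,l,sx,ce=cv2.connectedComponentsWithStats(m)
for k in range(1,n):
    if sx[k,4]>100: print(sx[k],ce[k],cv2.minAreaRect(np.argwhere(l==k)[:,::-1].astype(np.float32)))
crop(i,160,100,480,340,2.5,"w8c.png")
E
```

```text
t 10.72 p [ 0.4414 -0.3396  0.201 ] yaw x 151.07 F [-0.3335  0.8554 -0.2183] M [-0.023   0.001   0.0324] w 0.0558 ff 0.0
[-0.3043  0.2568 -0.3889 -0.0001 -0.9257 -1.7714]
[318.7733 251.2727]
[  281     0   252   124 22640] [413.4845  50.3145] ((403.3028869628906, 37.791969299316406), (243.74822998046875, 120.72073364257812), 19.983104705810547)
[   44   340   590   140 36247] [348.2036 431.8797] ((338.5, 409.5), (589.0, 139.0), 0.0)
```

View pics/w8c.png

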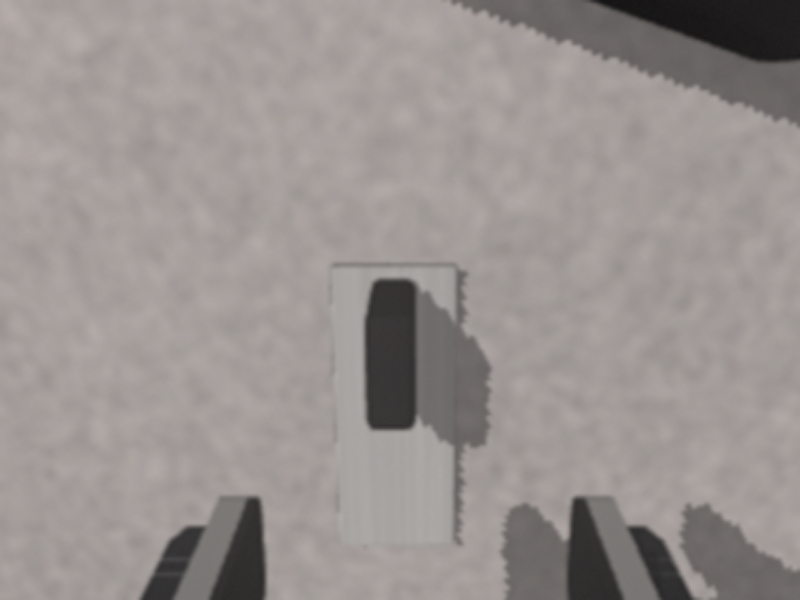

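```bash
python3 - <<'E'
from h import *
s=ctrl.state();c=np.load("pics/wrist8.npy",allow_pickle=True).item()
p=s["ee_pos"];R=s["ee_rot"]
def tf(u,z):return (R.T@(onz(c,u,z)-p))[:2]*1e3
for u in((292.8,206),(343.2,206),(342.8,318),(296,318)):print("leaf",tf(u,.006))
for u in((306.6,226),(326.4,226),(306.6,272),(326.4,272)):print("tab",tf(u,.051))
E
```

```text
leaf [ 21.5391 -25.4277]
leaf [21.3124 13.855 ]
leaf [-78.6638  14.5286]
leaf [-78.4288 -26.333 ]
tab [ 18.6138 -12.3499]
tab [18.5385  0.7087]
tab [-14.4912 -13.1469]
tab [-14.57     0.5261]
```

Call:
{"op": "move_arm", "data": {"increments": [[0.3,0.009,-0.03,0.1,0],[0.3,0.009,-0.03,0.3,0],[0.3,0.009,-0.03,0.45,0],[0.3,0.009,-0.03,0.557,0],[0.3,0.009,-0.03,0.557,0],[-1,0.009,-0.03,0.557,0],[-1,0.009,-0.03,0.557,0],[-1,0.009,-0.03,0.557,0],[-1,0.009,-0.03,0.557,0],[-1,0.009,-0.03,0.557,0],[-1,0.009,-0.03,0.557,0]], "newtons": 60}}

```text
clock: 11.68
ee_pos: [0.4374, -0.3457, 0.0918]
ee_rot: [[-0.876, 0.482, 0.003], [0.482, 0.876, -0.001], [-0.004, 0.0, -1.0]]
contact_force: [-0.4, 2.3, 7.7]
width: 0.013
finger_force: 59.8
```

```bash
python3 - <<'E'
from h import *
c=np.load("pics/wrist7.npy",allow_pickle=True).item();cs=get_calibration("scene")
print(tri([(c,(211,182)),(cs,(246,268.5))]));print(tri([(c,(180,200)),(cs,(256,281))]))
# head top visible edge ferrule corners: wrist (174,122),(107,101)
for u in((174,122),(118,138),(107,101),(155,80)):print(onz(c,u,.015))
E
```

```text
(array([ 0.5871, -0.235 ,  0.0096]), [np.float64(3.1543113848125888), np.float64(3.1543113848127837)])
(array([ 0.6192, -0.2067, -0.0003]), [np.float64(0.6332573617504568), np.float64(0.6332573617505333)])
[ 0.6209 -0.2828  0.015 ]
[ 0.6717 -0.2598  0.015 ]
[ 0.6807 -0.2907  0.015 ]
[ 0.6384 -0.3154  0.015 ]
```

Call:
{"op": "move_arm", "data": {"increments": [[-1,0,0,-0.12,0],[-1,0,0,-0.3,0],[-1,0,0,-0.35,-0.2],[-1,0,0,-0.35,-0.45],[-1,0,0,-0.35,-0.45],[-1,0,0,-0.35,-0.45],[-1,0,0,-0.35,-0.45],[-1,0,0,-0.35,-0.45],[-1,0,0,-0.35,-0.45],[-1,0,0,-0.35,-0.45]]}}

```text
clock: 12.52
ee_pos: [0.436, -0.3453, 0.1604]
ee_rot: [[-0.876, -0.482, 0.001], [-0.482, 0.876, 0.0], [-0.001, -0.0, -1.0]]
contact_force: [-0.6, -0.2, -1.9]
width: 0.0137
finger_force: 58.8
```

Call:
{"op": "move_arm", "data": {"increments": [[-1,-0.2,-0.1,0,-0.3955],[-1,-0.4,-0.2,0,-0.3955],[-1,-0.526,-0.289,0,-0.3955],[-1,-0.526,-0.289,0,-0.3955],[-1,-0.526,-0.289,0,-0.3955],[-1,-0.526,-0.289,0,-0.3955],[-1,-0.526,-0.289,0,-0.3955],[-1,-0.526,-0.289,0,-0.3955],[-1,-0.526,-0.289,0,-0.3955],[-1,-0.526,-0.289,0,-0.3955],[-1,-0.526,-0.289,0,-0.3955]]}}

```text
clock: 13.43
ee_pos: [0.556, -0.346, 0.1603]
ee_rot: [[0.173, -0.985, 0.0], [-0.985, -0.173, 0.0], [-0.0, -0.0, -1.0]]
contact_force: [0.4, -0.6, -2.3]
width: 0.0128
finger_force: 59.4
```

Call:
{"op": "move_arm", "data": {"increments": [[-1,-0.15,-0.24,0,0],[-1,-0.3,-0.488,0,0],[-1,-0.3,-0.488,0,0],[-1,-0.3,-0.488,0,0],[-1,-0.3,-0.488,0,0],[-1,-0.3,-0.488,0,0]]}}

```text
clock: 13.93
ee_pos: [0.6421, -0.2702, 0.1598]
ee_rot: [[0.166, -0.986, -0.001], [-0.986, -0.166, 0.0], [-0.0, 0.001, -1.0]]
contact_force: [-0.6, -0.3, -1.8]
width: 0.0131
finger_force: 59.8
```

```bash
python3 - <<'E'
from h import *
s=st()
c,i=grab("wrist");cv2.imwrite("pics/wrist9.png",i);np.save("pics/wrist9.npy",c)
c2,j=grab("scene");cv2.imwrite("pics/scene9.png",j)
E
```

```text
t 13.93 p [ 0.6421 -0.2702  0.1598] yaw x -80.47 F [-0.6067 -0.2645 -1.7825] M [-0.1004  0.0551  0.0547] w 0.0131 ff 59.8
```

View pics/wrist9.png

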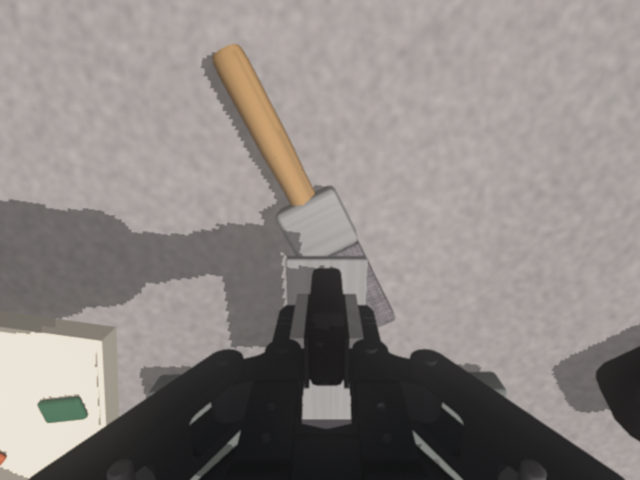

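```bash
python3 - <<'E'
from h import *
c=np.load("pics/wrist7.npy",allow_pickle=True).item()
im=cv2.imread("pics/wrist7.png").astype(int).sum(2)
for r in(255,275):print(r,list(zip(range(126,202),im[r,126:202].tolist())))
col=[int(np.argmax(np.abs(np.diff(im[215:260,x]))))+215 for x in(60,90,120,210,240,270)];print(col)
E=[onz(c,(x,y+.5),.03) for x,y in zip((60,90,120,210,240,270),col)]
E=np.array(E);k=np.polyfit(E[:,0],E[:,1],1);print("edge yaw",np.degrees(np.arctan(k[0])),k)
E
```

```text
255 [(126, 411), (127, 412), (128, 397), (129, 372), (130, 416), (131, 495), (132, 513), (133, 516), (134, 520), (135, 496), (136, 431), (137, 369), (138, 369), (139, 349), (140, 288), (141, 261), (142, 263), (143, 264), (144, 264), (145, 264), (146, 263), (147, 264), (148, 265), (149, 264), (150, 264), (151, 264), (152, 267), (153, 266), (154, 264), (155, 267), (156, 267), (157, 266), (158, 266), (159, 267), (160, 265), (161, 265), (162, 265), (163, 267), (164, 264), (165, 267), (166, 264), (167, 264), (168, 265), (169, 264), (170, 265), (171, 264), (172, 265), (173, 264), (174, 264), (175, 267), (176, 264), (177, 266), (178, 264), (179, 264), (180, 265), (181, 264), (182, 266), (183, 258), (184, 272), (185, 374), (186, 482), (187, 508), (188, 514), (189, 522), (190, 514), (191, 459), (192, 383), (193, 381), (194, 400), (195, 406), (196, 407), (197, 408), (198, 410), (199, 409), (200, 412), (201, 412)]
275 [(126, 411), (127, 410), (128, 412), (129, 411), (130, 412), (131, 411), (132, 411), (133, 409), (134, 451), (135, 507), (136, 520), (137, 526), (138, 526), (139, 503), (140, 436), (141, 384), (142, 376), (143, 349), (144, 289), (145, 266), (146, 267), (147, 269), (148, 270), (149, 268), (150, 269), (151, 267), (152, 267), (153, 267), (154, 268), (155, 267), (156, 268), (157, 267), (158, 267), (159, 267), (160, 267), (161, 267), (162, 267), (163, 268), (164, 268), (165, 267), (166, 265), (167, 267), (168, 266), (169, 268), (170, 267), (171, 265), (172, 268), (173, 266), (174, 264), (175, 263), (176, 267), (177, 264), (178, 264), (179, 264), (180, 264), (181, 266), (182, 264), (183, 264), (184, 264), (185, 261), (186, 240), (187, 249), (188, 377), (189, 488), (190, 517), (191, 525), (192, 526), (193, 508), (194, 447), (195, 389), (196, 394), (197, 408), (198, 411), (199, 411), (200, 412), (201, 412)]
[233, 233, 233, 230, 229, 229]
edge yaw 11.029874979386221 [ 0.1949 -0.3018]
```

```bash
python3 - <<'E'
from h import *
c=np.load("pics/wrist7.npy",allow_pickle=True).item()
a=onz(c,(161.1,255.5),.035);b=onz(c,(164.6,275.5),.035);print(a,b)
A=np.array([.5744,.1125])
for q in(a,b):
    d=A-q[:2];print("axis yaw",np.degrees(np.arctan2(d[1],d[0]))-90)
# right edge distance: edge row ~231 at col 162
e=onz(c,(158,232),.03);print("edge",e)
# rib span check
print(np.linalg.norm(onz(c,(136,255.5),.035)-onz(c,(185.8,255.5),.035)))
s=ctrl.state();print("tcp",s["ee_pos"],s["q"])
E
```

```text
[ 0.6217 -0.1575  0.035 ] [ 0.6179 -0.1365  0.035 ]
axis yaw 9.932657162005597
axis yaw 9.910949741512624
edge [ 0.6272 -0.1794  0.03  ]
0.048583344321610954
tcp [ 0.6416 -0.2711  0.16  ] [-0.1208  0.5023 -0.1072 -0.0001 -0.9617  0.2869]
```

Call:
{"op": "move_arm", "data": {"increments": [[-1,-0.1,0,0,-0.0022],[-1,-0.23,0,0,-0.0022],[-1,-0.23,0,0.06,-0.0022],[-1,-0.23,0,0.12,-0.0022],[-1,-0.23,0,0.16,-0.0022],[-1,-0.23,0,0.18,-0.0022],[-1,-0.23,0,0.19,-0.0022],[-1,-0.23,0,0.19,-0.0022]]}}

```text
clock: 14.7
ee_pos: [0.6342, -0.2262, 0.1218]
ee_rot: [[0.173, -0.985, -0.001], [-0.985, -0.173, -0.0], [-0.0, 0.001, -1.0]]
contact_force: [-1.3, 0.5, -0.8]
width: 0.013
finger_force: 60.1
```

```bash
python3 - <<'E'
from h import *
s=st()
p=s["ee_pos"];b=np.array([.6179,-.1365]);n=np.array([.985,.1723]);u=np.array([-.1723,.985])
print("lat",(p[:2]-b)@n*1e3,"to go",(np.array([.6188,-.1411])-p[:2])@u*1e3)
c2,j=grab("scene");cv2.imwrite("pics/scene10.png",j)
c2,j=grab("side");cv2.imwrite("pics/side10.png",j)
E
```

```text
t 14.7 p [ 0.6342 -0.2262  0.1218] yaw x -80.01 F [-1.309   0.5392 -0.8459] M [0.1025 0.4684 0.1007] w 0.013 ff 60.1
lat 0.6098413109124692 to go 86.44874038805963
```

Call:
{"op": "move_arm", "data": {"increments": [[-1,-0.05,0.003,0,0],[-1,-0.1,0.003,0,0],[-1,-0.15,0.003,0,0],[-1,-0.2,0.003,0,0]]}}

```text
clock: 15.13
ee_pos: [0.6269, -0.1848, 0.1219]
ee_rot: [[0.174, -0.985, 0.0], [-0.985, -0.174, 0.0], [-0.0, -0.0, -1.0]]
contact_force: [0.0, 0.3, -1.5]
width: 0.0134
finger_force: 60.0
```

Call:
{"op": "move_arm", "data": {"increments": [[-1,-0.08,0,0,0],[-1,-0.14,0,0,0],[-1,-0.19,0,0,0],[-1,-0.2,0,0,0]]}}

```text
clock: 15.47
ee_pos: [0.6199, -0.1444, 0.122]
ee_rot: [[0.176, -0.984, -0.0], [-0.984, -0.176, 0.0], [-0.0, 0.0, -1.0]]
contact_force: [-0.0, 0.3, -2.1]
width: 0.0133
finger_force: 59.9
```

```bash
python3 - <<'E'
from h import *
s=st()
p=s["ee_pos"];b=np.array([.6179,-.1365]);n=np.array([.985,.1723]);u=np.array([-.1723,.985])
print("lat",(p[:2]-b)@n*1e3,"to go",(np.array([.6188,-.1411])-p[:2])@u*1e3)
E
```

```text
t 15.47 p [ 0.6199 -0.1444  0.122 ] yaw x -79.86 F [-0.0358  0.2601 -2.0622] M [-0.1039  0.0867 -0.0113] w 0.0133 ff 59.9
lat 0.6123105004675481 to go 3.476297329833269
```

Call:
{"op": "move_arm", "data": {"increments": [[-1,-0.01,0,0.003,0],[-1,-0.018,0,0.003,0],[-1,-0.026,0,0.003,0],[-1,-0.034,0,0.003,0],[-1,-0.034,0,0.003,0]]}}

```text
clock: 15.88
ee_pos: [0.6195, -0.1402, 0.1219]
ee_rot: [[0.174, -0.985, 0.001], [-0.985, -0.174, -0.0], [0.0, -0.001, -1.0]]
contact_force: [0.4, -2.0, 4.4]
width: 0.0136
finger_force: 60.7
```

Call:
{"op": "move_arm", "data": {"increments": [[-1,-0.01,0,0,0],[-1,-0.018,0,0,0],[-1,-0.024,0,0,0],[-1,-0.024,0,0,0]]}}

```text
clock: 16.22
ee_pos: [0.6193, -0.139, 0.1221]
ee_rot: [[0.174, -0.985, 0.002], [-0.985, -0.174, -0.004], [0.005, -0.001, -1.0]]
contact_force: [4.4, -23.3, 0.0]
width: 0.0134
finger_force: 60.0
```

Call:
{"op": "move_arm", "data": {"increments": [[-1,0.015,0,0,0],[-1,0.015,0,0,0],[-0.3,0.015,0,0,0],[-0.3,0.015,0,0,0],[-0.3,0.015,0,0,0],[-0.3,0.015,0,-0.15,0],[-0.3,0.015,0,-0.35,0],[-0.3,-0.2,0,-0.6,0],[-0.3,-0.4,0,-0.9,0],[-0.3,-0.4,0,-0.9,0],[-0.3,-0.4,0,-0.9,0],[-0.3,-0.4,0,-0.9,0]]}}

```text
clock: 17.22
ee_pos: [0.6052, -0.054, 0.3056]
ee_rot: [[0.177, -0.984, 0.007], [-0.984, -0.177, 0.001], [-0.0, -0.007, -1.0]]
contact_force: [0.5, -0.6, 0.1]
width: 0.0295
finger_force: 0.0
```

```bash
cat >> h.py <<'E'
O=np.array([.5970,-.0155]);PY=np.radians(9.95)
PR=np.array([[np.cos(PY),-np.sin(PY)],[np.sin(PY),np.cos(PY)]])
def w2p(X):return PR.T@(np.asarray(X)[:2]-O)
def p2w(x,y):return O+PR@np.array([x,y])
KN={"FL":(-.065,.095),"BL":(.065,.095),"FR":(-.065,-.095),"BR":(.065,-.095)}
E
python3 - <<'E'
from h import *
s=st()
c,i=grab("wrist");cv2.imwrite("pics/wrist11.png",i);np.save("pics/wrist11.npy",c)
for k,v in KN.items():print(k,p2w(*v),proj(c,(*p2w(*v),.111)))
print("tab R",proj(c,(*p2w(0,-.127),.081)),"platen edge",proj(c,(*p2w(0,-.11),.055)),"L",proj(c,(*p2w(0,.127),.081)))
E
```

```text
t 17.22 p [ 0.6052 -0.054   0.3056] yaw x -79.79 F [ 0.4653 -0.552   0.0804] M [-0.0779 -0.0438 -0.0242] w 0.0295 ff 0.0
FL [0.5166 0.0668] [399.3403 371.773 ]
BL [0.6446 0.0893] [258.5637 370.5523]
FR [ 0.5494 -0.1203] [417.8263 161.6857]
BR [ 0.6774 -0.0978] [243.5493 160.8167]
tab R [330.7233 116.2865] platen edge [330.4233 137.1418] L [328.6696 376.9438]
```

View pics/wrist11.png

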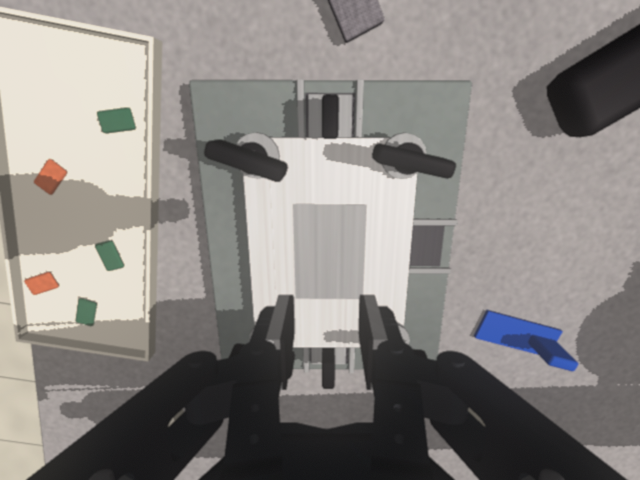

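Wrist11: both blades are home (right tab (330,115), left tab (328,368), each against the platen edge); wings BR (246,160) and FR (414,160) are slightly clockwise. Measuring the wing angles next.

```bash
python3 - <<'E'
from h import *
for f,ks in(("wrist11",("FR","BR")),("wrist6",("FL","BL"))):
    c=np.load(f"pics/{f}.npy",allow_pickle=True).item();im=cv2.imread(f"pics/{f}.png")
    m=(im.max(2)<48).astype(np.uint8);n,l,sx,ce=cv2.connectedComponentsWithStats(m)
    for k in ks:
        g=proj(c,(*p2w(*KN[k]),.1));j=min((j for j in range(1,n) if sx[j,4]>300),key=lambda j:np.hypot(*(ce[j]-g)))
        pts=np.argwhere(l==j)[:,::-1].astype(np.float32)
        (vx,vy,x,y)=cv2.fitLine(pts,cv2.DIST_L2,0,.01,.01).ravel()
        t=(pts-[x,y])@[vx,vy];lo,hi=np.percentile(t,[1,99])
        E=[onz(c,(x+a*vx,y+a*vy),.105) for a in(lo,hi)]
        d=E[1]-E[0];cen=(E[0]+E[1])/2
        a=(np.degrees(np.arctan2(d[1],d[0]))+90)%180-90
        print(k,sx[j,4],"len",np.linalg.norm(d),"axis px",(x,y),"cen press",w2p(cen),"bar world yaw",a,"knob",9.95-a)
s=ctrl.state();print(s["q"])
E
```

```text
FR 344 len 0.037936017445471315 axis px (np.float32(228.27617), np.float32(149.72964)) cen press [ 0.0753 -0.1025] bar world yaw 8.127688433473196 knob 1.8223115665268033
BR 344 len 0.037936017445471315 axis px (np.float32(228.27617), np.float32(149.72964)) cen press [ 0.0753 -0.1025] bar world yaw 8.127688433473196 knob 1.8223115665268033
FL 834 len 0.0596318432334542 axis px (np.float32(417.54675), np.float32(89.4988)) cen press [-0.0622  0.1011] bar world yaw 2.540060760751601 knob 7.4099392392483985
BL 1802 len 0.06084917735679474 axis px (np.float32(223.19812), np.float32(81.977806)) cen press [0.0647 0.0976] bar world yaw -3.991446649361933 knob 13.941446649361932
[ 0.2308  0.2467 -0.148  -0.0004 -1.1725 -0.0533]
```

```bash
python3 - <<'E'
from h import *
for T in(60,75):
  for f,ks in(("wrist11",("FR","BR")),("wrist6",("FL","BL"))):
    c=np.load(f"pics/{f}.npy",allow_pickle=True).item();im=cv2.imread(f"pics/{f}.png")
    m=(im.max(2)<T).astype(np.uint8);n,l,sx,ce=cv2.connectedComponentsWithStats(m)
    for k in ks:
        g=proj(c,(*p2w(*KN[k]),.1));j=min((j for j in range(1,n) if sx[j,4]>300),key=lambda j:np.hypot(*(ce[j]-g)))
        pts=np.argwhere(l==j)[:,::-1].astype(np.float32)
        (vx,vy,x,y)=cv2.fitLine(pts,cv2.DIST_HUBER,0,.01,.01).ravel()
        t=(pts-[x,y])@[vx,vy];lo,hi=np.percentile(t,[1,99])
        E=[onz(c,(x+a*vx,y+a*vy),.105) for a in(lo,hi)]
        d=E[1]-E[0];cen=(E[0]+E[1])/2
        a=(np.degrees(np.arctan2(d[1],d[0]))+90)%180-90
        print(T,k,sx[j,4],"len",np.linalg.norm(d).round(4),"cen press",w2p(cen),"world yaw",a.round(1),"knob",(9.95-a).round(1))
E
```

```text
60 FR 1046 len 0.061 cen press [-0.0625 -0.0938] world yaw -6.1 knob 16.0
60 BR 1551 len 0.058 cen press [ 0.0656 -0.0974] world yaw -2.2 knob 12.1
60 FL 2527 len 0.0613 cen press [-0.0639  0.0966] world yaw 7.9 knob 2.1
60 BL 2448 len 0.0615 cen press [0.0645 0.0966] world yaw -0.3 knob 10.2
75 FR 1709 len 0.0616 cen press [-0.0633 -0.0954] world yaw -2.4 knob 12.4
75 BR 1921 len 0.0601 cen press [ 0.0651 -0.0961] world yaw -7.2 knob 17.1
75 FL 2622 len 0.0617 cen press [-0.0641  0.0967] world yaw 7.9 knob 2.1
75 BL 2526 len 0.0618 cen press [0.0644 0.0966] world yaw -0.2 knob 10.1
```

Call:
{"op": "move_arm", "data": {"increments": [[0.05,-0.676,0.326,0,-0.488],[0.05,-0.676,0.326,0,-0.488],[0.05,-0.676,0.326,0,-0.488],[0.05,-0.676,0.326,0,-0.488],[0.05,-0.676,0.326,0.1,-0.488],[0.05,-0.676,0.326,0.3,-0.488],[0.05,-0.676,0.326,0.528,-0.488],[0.05,-0.676,0.326,0.528,-0.488],[0.05,-0.676,0.326,0.528,-0.488],[0.05,-0.676,0.326,0.528,-0.488],[0.05,-0.676,0.326,0.528,-0.488],[0.05,-0.676,0.326,0.528,-0.488]]}}

```text
clock: 18.27
ee_pos: [0.5156, 0.0648, 0.1939]
ee_rot: [[0.994, 0.11, -0.003], [0.11, -0.994, -0.001], [-0.003, 0.001, -1.0]]
contact_force: [0.3, 0.3, 0.1]
width: 0.0448
finger_force: 0.0
```

```bash
cat >> h.py <<'E'
def togo(k,knobdeg,z):
    s=st();R=s["ee_rot"];x,y=KN[k];t=np.array([*p2w(x,y+.0007*np.sign(y)*(y>0)),z])
    d=R.T@(t-s["ee_pos"])/.2;yaw=np.degrees(np.arctan2(R[1,0],R[0,0]))
    dy=(np.degrees(PY)-knobdeg-yaw+180)%360-180
    print("move",k,d.round(4),"roll",round(-dy/180,4),"knob if held",round((np.degrees(PY)-yaw+90)%360-90,1),"q6",s["q"][5].round(3))
E
python3 - <<'E'
from h import *
togo("FL",2.1,.155)
c,i=grab("wrist");cv2.imwrite("pics/wrist12.png",i)
m=(i.max(2)<60).astype(np.uint8)
g=proj(c,(*p2w(*KN["FL"]),.111));print(g)
x,y=g.astype(int);print([ (np.nonzero(m[r,x-60:x+60])[0]+x-60)[[0,-1]].tolist() if m[r,x-60:x+60].any() else None for r in range(y-40,y+40,10)])
E
```

```text
t 18.27 p [0.5156 0.0648 0.1939] yaw x 6.3 F [0.3172 0.3378 0.1006] M [-0.0025 -0.0421  0.077 ] w 0.0448 ff 0.0
move FL [ 0.0063 -0.0135  0.1944] roll -0.0086 knob if held 3.6 q6 1.179
[322.4936 298.6699]
[[306, 316], [305, 335], [307, 335], [307, 335], [272, 378], [269, 381], [266, 381], [263, 381]]
```

Call:
{"op": "move_arm", "data": {"increments": [[0.05,0.006,-0.012,0.08,-0.008],[0.05,0.006,-0.012,0.194,-0.008],[0.05,0.006,-0.012,0.194,-0.008],[-1,0.006,-0.012,0.194,-0.008],[-1,0.006,-0.012,0.194,-0.008],[-1,0.006,-0.012,0.194,-0.008],[-1,0.006,-0.012,0.194,-0.008],[-1,0.006,-0.012,0.194,-0.008]], "newtons": 50}}

```text
clock: 18.98
ee_pos: [0.5177, 0.0676, 0.1577]
ee_rot: [[0.992, 0.129, 0.001], [0.129, -0.992, -0.0], [0.001, 0.0, -1.0]]
contact_force: [1.3, -5.8, 0.4]
width: 0.013
finger_force: 50.0
```

```bash
python3 - <<'E'
from h import *
togo("FL",82,.1525)
E
```

```text
t 18.98 p [0.5177 0.0676 0.1577] yaw x 7.4 F [ 1.3017 -5.7534  0.4297] M [-1.7108 -0.5018 -0.0683] w 0.013 ff 50.0
move FL [-0.0062 -0.0005  0.026 ] roll 0.4414 knob if held 2.5 q6 1.193
```

Call:
{"op": "move_arm", "data": {"increments": [[-1,0,0,0.001,0.04],[-1,0,0,0.003,0.08],[-1,0,0,0.004,0.12],[-1,0,0,0.005,0.16],[-1,0,0,0.006,0.2],[-1,0,0,0.007,0.24],[-1,0,0,0.008,0.28],[-1,0,0,0.01,0.32],[-1,0,0,0.012,0.36],[-1,0,0,0.013,0.4],[-1,0,0,0.014,0.44],[-1,0,0,0.014,0.445]]}}

```text
clock: 19.98
ee_pos: [0.5169, 0.0664, 0.1549]
ee_rot: [[0.291, -0.957, -0.001], [-0.957, -0.291, -0.002], [0.002, 0.001, -1.0]]
contact_force: [-0.8, -10.9, 4.9]
width: 0.0129
finger_force: 50.5
```

```bash
python3 - <<'E'
from h import *
togo("FL",82,.155)
E
```

```text
t 19.98 p [0.5169 0.0664 0.1549] yaw x -73.11 F [ -0.8209 -10.8581   4.8965] M [-3.892  -0.0264  0.1228] w 0.0129 ff 50.5
move FL [-0.0061  0.0006 -0.0005] roll -0.0059 knob if held 83.1 q6 -0.212
```

Call:
{"op": "move_arm", "data": {"increments": [[0.05,0,0,0,0],[0.05,0,0,0,0],[0.05,0,0,-0.1,0],[0.05,0,0,-0.22,0],[0.05,0.2,-0.1,-0.22,-0.375],[0.05,0.99,-0.529,-0.22,-0.375],[0.05,0.99,-0.529,-0.22,-0.375],[0.05,0.99,-0.529,-0.22,-0.375],[0.05,0.99,-0.529,-0.22,-0.375],[0.05,0.99,-0.529,-0.22,-0.375],[0.05,0.99,-0.529,-0.22,-0.375],[0.05,0.99,-0.529,-0.22,-0.375]]}}

```text
clock: 20.98
ee_pos: [0.6784, -0.0908, 0.1972]
ee_rot: [[0.957, -0.29, -0.0], [-0.29, -0.957, 0.0], [-0.0, -0.0, -1.0]]
contact_force: [-0.4, 0.8, -0.0]
width: 0.0447
finger_force: 0.0
```

```bash
cat >> h.py <<'E'
def look(k,name,T=60):
    c,i=grab("wrist");cv2.imwrite("pics/"+name,i);np.save("pics/"+name[:-3]+"npy",c)
    m=(i.max(2)<T).astype(np.uint8)
    g=proj(c,(*p2w(*KN[k]),.111));x,y=g.astype(int);print("proj",g)
    for r in range(max(0,y-50),min(479,y+40),10):
        q=np.nonzero(m[r,x-110:x+110])[0]+x-110
        if len(q):
            sp=np.split(q,np.nonzero(np.diff(q)>1)[0]+1);print(r,[(int(a[0]),int(a[-1])) for a in sp if len(a)>3])
E
python3 - <<'E'
from h import *
togo("BR",15.5,.155)
look("BR","wrist13.png")
E
```

```text
t 20.98 p [ 0.6784 -0.0908  0.1972] yaw x -16.89 F [-0.4229  0.755  -0.0439] M [0.0568 0.1346 0.0304] w 0.0447 ff 0.0
move BR [0.0057 0.035  0.2109] roll -0.063 knob if held 26.8 q6 1.126
proj [340.7332 295.8219]
245 [(319, 344)]
255 [(320, 327), (331, 347)]
265 [(317, 322), (339, 348)]
275 []
295 [(409, 436)]
305 [(377, 381), (397, 442)]
315 [(401, 448)]
325 [(405, 436)]
```

Call:
{"op": "move_arm", "data": {"increments": [[0.05,0.006,0.035,0,-0.063],[0.05,0.006,0.035,0,-0.063],[0.05,0.006,0.035,0,-0.063],[0.05,0.006,0.035,0,-0.063]]}}

```text
clock: 21.37
ee_pos: [0.6765, -0.0961, 0.1983]
ee_rot: [[0.994, -0.105, 0.001], [-0.105, -0.994, 0.0], [0.001, -0.0, -1.0]]
contact_force: [0.4, -1.0, 0.1]
width: 0.045
finger_force: 0.0
```

```bash
python3 - <<'E'
from h import *
togo("BR",15.5,.155)
look("BR","wrist14.png",75)
E
```

```text
t 21.37 p [ 0.6765 -0.0961  0.1983] yaw x -6.02 F [ 0.3519 -1.0049  0.0811] M [ 0.0252 -0.0138  0.0116] w 0.045 ff 0.0
move BR [0.0053 0.0082 0.2167] roll -0.0026 knob if held 16.0 q6 1.323
proj [329.9896 295.0085]
245 [(317, 343)]
255 [(311, 343)]
265 [(307, 347)]
275 [(307, 347)]
285 [(315, 332), (335, 340), (378, 383)]
295 [(316, 325), (336, 339)]
305 [(271, 275), (315, 320), (376, 383), (396, 413)]
315 [(243, 252), (267, 275), (371, 386), (400, 419)]
325 [(238, 248), (264, 276), (373, 389), (404, 424)]
```

Call:
{"op": "move_arm", "data": {"increments": [[0.05,0.005,0.008,0.08,0],[0.05,0.005,0.008,0.215,0],[0.05,0.005,0.008,0.215,0],[-1,0.005,0.008,0.215,0],[-1,0.005,0.008,0.215,0],[-1,0.005,0.008,0.215,0],[-1,0.005,0.008,0.215,0],[-1,0.005,0.008,0.215,0]]}}

```text
clock: 22.08
ee_pos: [0.6779, -0.0975, 0.1568]
ee_rot: [[0.995, -0.101, 0.002], [-0.101, -0.995, 0.001], [0.002, -0.001, -1.0]]
contact_force: [-1.2, 5.1, 4.2]
width: 0.0133
finger_force: 49.7
```

```bash
python3 - <<'E'
from h import *
togo("BR",82,.1525)
E
```

```text
t 22.08 p [ 0.6779 -0.0975  0.1568] yaw x -5.8 F [-1.2235  5.1107  4.224 ] M [ 2.0515  0.6847 -0.0563] w 0.0133 ff 49.7
move BR [-0.0022  0.0021  0.0214] roll 0.368 knob if held 15.8 q6 1.329
```

Call:
{"op": "move_arm", "data": {"increments": [[-1,0,0,0.002,0.04],[-1,0,0,0.003,0.08],[-1,0,0,0.005,0.12],[-1,0,0,0.006,0.16],[-1,0,0,0.008,0.2],[-1,0,0,0.009,0.24],[-1,0,0,0.01,0.28],[-1,0,0,0.011,0.32],[-1,0,0,0.012,0.36],[-1,0,0,0.012,0.373],[-1,0,0,0.012,0.373]]}}

```text
clock: 23.0
ee_pos: [0.6777, -0.0977, 0.1544]
ee_rot: [[0.29, -0.957, 0.002], [-0.957, -0.29, 0.0], [0.0, -0.002, -1.0]]
contact_force: [-2.2, 5.4, 4.7]
width: 0.0131
finger_force: 49.7
```

```bash
python3 - <<'E'
from h import *
togo("BR",82,.1525)
E
```

```text
t 23.0 p [ 0.6777 -0.0977  0.1544] yaw x -73.13 F [-2.2479  5.4039  4.6776] M [ 1.7052  0.913  -0.0912] w 0.0131 ff 49.7
move BR [0.0003 0.0016 0.0097] roll -0.006 knob if held 83.1 q6 0.154
```

Call:
{"op": "move_arm", "data": {"increments": [[0.05,0,0,0,0],[0.05,0,0,0,0],[0.05,0,0,-0.1,0],[0.05,0,0,-0.22,0],[0.05,-0.2,-0.02,-0.22,-0.406],[0.05,-0.945,-0.114,-0.22,-0.406],[0.05,-0.945,-0.114,-0.22,-0.406],[0.05,-0.945,-0.114,-0.22,-0.406],[0.05,-0.945,-0.114,-0.22,-0.406],[0.05,-0.945,-0.114,-0.22,-0.406],[0.05,-0.945,-0.114,-0.22,-0.406],[0.05,-0.945,-0.114,-0.22,-0.406]]}}

```text
clock: 24.0
ee_pos: [0.6437, 0.0898, 0.1971]
ee_rot: [[0.965, -0.262, 0.001], [-0.262, -0.965, -0.0], [0.001, -0.0, -1.0]]
contact_force: [-0.1, -0.6, -0.2]
width: 0.0453
finger_force: 0.0
```

```bash
python3 - <<'E'
from h import *
togo("BL",10.1,.155)
E
```

```text
t 24.0 p [0.6437 0.0898 0.1971] yaw x -15.2 F [-0.0794 -0.627  -0.1657] M [-0.0128 -0.0311  0.0454] w 0.0453 ff 0.0
move BL [ 0.0036 -0.0018  0.2106] roll -0.0836 knob if held 25.2 q6 0.867
```

Call:
{"op": "move_arm", "data": {"increments": [[0.05,0.003,-0.002,0,-0.0836],[0.05,0.003,-0.002,0,-0.0836],[0.05,0.003,-0.002,0,-0.0836],[0.05,0.003,-0.002,0.1,-0.0836],[0.05,0.003,-0.002,0.21,-0.0836],[0.05,0.003,-0.002,0.21,-0.0836],[-1,0.003,-0.002,0.21,-0.0836],[-1,0.003,-0.002,0.21,-0.0836],[-1,0.003,-0.002,0.21,-0.0836],[-1,0.003,-0.002,0.21,-0.0836],[-1,0.003,-0.002,0.21,-0.0836]]}}

```text
clock: 24.92
ee_pos: [0.6451, 0.0898, 0.1562]
ee_rot: [[1.0, -0.01, 0.003], [-0.01, -1.0, 0.001], [0.003, -0.001, -1.0]]
contact_force: [-0.1, 2.0, 3.7]
width: 0.0131
finger_force: 50.8
```

```bash
python3 - <<'E'
from h import *
togo("BL",82,.1525)
E
```

```text
t 24.92 p [0.6451 0.0898 0.1562] yaw x -0.6 F [-0.0741  1.9847  3.7281] M [0.7072 0.0522 0.0067] w 0.0131 ff 50.8
move BL [-0.0032 -0.0011  0.0184] roll 0.397 knob if held 10.5 q6 1.123
```

Call:
{"op": "move_arm", "data": {"increments": [[-1,0,0,0.002,0.04],[-1,0,0,0.003,0.08],[-1,0,0,0.005,0.12],[-1,0,0,0.006,0.16],[-1,0,0,0.008,0.2],[-1,0,0,0.009,0.24],[-1,0,0,0.01,0.28],[-1,0,0,0.011,0.32],[-1,0,0,0.012,0.36],[-1,0,0,0.012,0.4],[-1,0,0,0.012,0.402],[-1,0,0,0.012,0.402]]}}

```text
clock: 25.92
ee_pos: [0.6445, 0.0891, 0.1536]
ee_rot: [[0.294, -0.956, 0.001], [-0.956, -0.294, -0.0], [0.0, -0.001, -1.0]]
contact_force: [-1.7, 0.5, 6.1]
width: 0.0129
finger_force: 51.3
```

```bash
python3 - <<'E'
from h import *
togo("BL",82,.1525)
E
```

```text
t 25.92 p [0.6445 0.0891 0.1536] yaw x -72.9 F [-1.661   0.5352  6.0634] M [-0.1356  0.8234 -0.0606] w 0.0129 ff 51.3
move BL [-0.0042 -0.0012  0.0055] roll -0.0047 knob if held 82.8 q6 -0.139
```

Call:
{"op": "move_arm", "data": {"increments": [[0.05,0,0,0,0],[0.05,0,0,0,0],[0.05,0,0,-0.1,0],[0.05,0,0,-0.22,0],[0.05,0.2,0.18,-0.22,-0.383],[0.05,0.861,0.7625,-0.22,-0.383],[0.05,0.861,0.7625,-0.22,-0.383],[0.05,0.861,0.7625,-0.22,-0.383],[0.05,0.861,0.7625,-0.22,-0.383],[0.05,0.861,0.7625,-0.22,-0.383],[0.05,0.861,0.7625,-0.22,-0.383],[0.05,0.861,0.7625,-0.22,-0.383]]}}

```text
clock: 26.92
ee_pos: [0.548, -0.1217, 0.1965]
ee_rot: [[0.963, -0.268, 0.0], [-0.268, -0.963, 0.0], [0.0, -0.0, -1.0]]
contact_force: [0.4, 0.5, 0.4]
width: 0.0447
finger_force: 0.0
```

Call:
{"op": "move_arm", "data": {"increments": [[0.05,0,0,0,-0.06],[0.05,0,0,0,-0.06],[0.05,0,0,0,-0.06]]}}

```text
clock: 27.17
ee_pos: [0.5488, -0.1202, 0.1963]
ee_rot: [[0.996, -0.084, -0.0], [-0.084, -0.996, -0.0], [-0.0, 0.0, -1.0]]
contact_force: [-0.8, -0.5, 0.9]
width: 0.0446
finger_force: 0.0
```

```bash
python3 - <<'E'
from h import *
togo("FR",13,.155)
look("FR","wrist15.png",75)
E
```

```text
t 27.17 p [ 0.5488 -0.1202  0.1963] yaw x -4.82 F [-0.7714 -0.45    0.93  ] M [-0.0033 -0.0021  0.0401] w 0.0446 ff 0.0
move FR [0.0028 0.0001 0.2063] roll -0.0099 knob if held 14.8 q6 1.354
proj [326.7241 297.8148]
247 [(309, 336)]
257 [(309, 342)]
267 [(305, 345)]
277 [(305, 345)]
287 [(311, 339)]
297 [(313, 338)]
307 [(269, 276), (314, 339), (376, 384)]
317 [(240, 252), (265, 276), (314, 339), (376, 387), (400, 412)]
327 [(235, 248), (262, 277), (315, 339), (375, 390), (404, 416)]
```

Call:
{"op": "move_arm", "data": {"increments": [[0.05,0.003,0,0.08,-0.016],[0.05,0.003,0,0.205,-0.016],[0.05,0.003,0,0.205,-0.016],[-1,0.003,0,0.205,-0.016],[-1,0.003,0,0.205,-0.016],[-1,0.003,0,0.205,-0.016],[-1,0.003,0,0.205,-0.016],[-1,0.003,0,0.205,-0.016]]}}

```text
clock: 27.88
ee_pos: [0.5502, -0.12, 0.1565]
ee_rot: [[0.999, -0.038, 0.002], [-0.038, -0.999, 0.0], [0.002, -0.0, -1.0]]
contact_force: [0.3, 1.9, 4.4]
width: 0.0132
finger_force: 50.5
```

```bash
python3 - <<'E'
from h import *
togo("FR",82,.1525)
E
```

```text
t 27.88 p [ 0.5502 -0.12    0.1565] yaw x -2.15 F [0.3456 1.9245 4.431 ] M [0.4324 0.2304 0.0154] w 0.0132 ff 50.5
move FR [-0.0041  0.0017  0.0202] roll 0.3883 knob if held 12.1 q6 1.4
```

Call:
{"op": "move_arm", "data": {"increments": [[-1,0,0,0.002,0.04],[-1,0,0,0.003,0.08],[-1,0,0,0.005,0.12],[-1,0,0,0.006,0.16],[-1,0,0,0.008,0.2],[-1,0,0,0.009,0.24],[-1,0,0,0.01,0.28],[-1,0,0,0.011,0.32],[-1,0,0,0.012,0.36],[-1,0,0,0.012,0.393],[-1,0,0,0.012,0.393]]}}

```text
clock: 28.8
ee_pos: [0.5498, -0.1204, 0.154]
ee_rot: [[0.289, -0.957, 0.001], [-0.957, -0.289, -0.0], [0.001, -0.001, -1.0]]
contact_force: [-1.6, -0.5, 6.7]
width: 0.0129
finger_force: 51.0
```

```bash
python3 - <<'E'
from h import *
togo("FR",82,.1525)
E
```

```text
t 28.8 p [ 0.5498 -0.1204  0.154 ] yaw x -73.19 F [-1.5591 -0.5192  6.7159] M [-0.4146  0.7615 -0.0574] w 0.0129 ff 51.0
move FR [-0.001   0.002   0.0076] roll -0.0063 knob if held 83.1 q6 0.16
```

Call:
{"op": "move_arm", "data": {"increments": [[0.05,0,0,0,0],[0.05,0,0,0,0],[0.05,0,0,-0.1,0],[0.05,0,0,-0.22,0],[0.05,-0.2,-0.02,-0.22,0],[0.05,-0.948,-0.112,-0.22,0],[0.05,-0.948,-0.112,-0.22,0],[0.05,-0.948,-0.112,-0.22,0],[0.05,-0.948,-0.112,-0.22,0],[0.05,-0.948,-0.112,-0.22,0],[0.05,-0.948,-0.112,-0.22,0]]}}

```text
clock: 29.72
ee_pos: [0.515, 0.0692, 0.197]
ee_rot: [[0.299, -0.954, 0.0], [-0.954, -0.299, 0.0], [-0.0, -0.0, -1.0]]
contact_force: [0.5, -0.2, 0.7]
width: 0.0446
finger_force: 0.0
```

```bash
python3 - <<'E'
from h import *
togo("FL",83,.1515)
c,i=grab("wrist");cv2.imwrite("pics/wrist16.png",i)
s=ctrl.state();p=s["ee_pos"];print("right tab px",proj(c,(*p2w(0,-.127),.08)),"left",proj(c,(*p2w(0,.127),.078)),proj(c,(*p2w(0,.11),.052)))
E
```

```text
t 29.72 p [0.515  0.0692 0.197 ] yaw x -72.62 F [ 0.4811 -0.1615  0.6845] M [-0.05    0.0245  0.0245] w 0.0446 ff 0.0
move FL [ 0.0102 -0.0044  0.2275] roll 0.0024 knob if held 82.6 q6 -0.208
right tab px [ 227.8669 -299.9414] left [213.047  301.8142] [225.722  260.1833]
```

Call:
{"op": "move_arm", "data": {"increments": [[0.05,0.01,-0.006,0.08,0.002],[0.05,0.01,-0.006,0.225,0.002],[0.05,0.01,-0.006,0.225,0.002],[-1,0.01,-0.006,0.225,0.002],[-1,0.01,-0.006,0.225,0.002],[-1,0.01,-0.006,0.225,0.002],[-1,0.01,-0.006,0.225,0.002],[-1,0.01,-0.006,0.225,0.002]]}}

```text
clock: 30.43
ee_pos: [0.5171, 0.0656, 0.1533]
ee_rot: [[0.288, -0.958, 0.001], [-0.958, -0.288, -0.0], [0.0, -0.001, -1.0]]
contact_force: [-3.7, -3.6, 7.2]
width: 0.0131
finger_force: 49.5
```

Call:
{"op": "move_arm", "data": {"increments": [[-1,0,0,0.002,0.04],[-1,0,0,0.003,0.08],[-1,0,0,0.005,0.12],[-1,0,0,0.006,0.16],[-1,0,0,0.008,0.2],[-1,0,0,0.009,0.24],[-1,0,0,0.01,0.28],[-1,0,0,0.011,0.32],[-1,0,0,0.012,0.36],[-1,0,0,0.012,0.4],[-1,0,0,0.012,0.41],[-1,0,0,0.012,0.41]]}}

```text
clock: 31.43
ee_pos: [0.5154, 0.066, 0.1507]
ee_rot: [[-0.841, -0.541, -0.002], [-0.541, 0.841, 0.0], [0.002, 0.001, -1.0]]
contact_force: [-11.8, 1.8, 13.4]
width: 0.0132
finger_force: 50.4
```

```bash
python3 - <<'E'
from h import *
togo("FL",160.4,.150)
E
```

```text
t 31.43 p [0.5154 0.066  0.1507] yaw x -147.23 F [-11.8278   1.8103  13.3991] M [ 0.8747  4.2443 -0.0932] w 0.0132 ff 50.4
move FL [-0.0085  0.0036  0.0033] roll 0.0179 knob if held 157.2 q6 -1.503
```

Call:
{"op": "move_arm", "data": {"increments": [[-1,0,0,0,0.01],[-1,0,0,0,0.02],[-1,0,0,0,0.025],[-1,0,0,0,0.025]]}}

```text
clock: 31.77
ee_pos: [0.5153, 0.0661, 0.1506]
ee_rot: [[-0.879, -0.476, -0.002], [-0.476, 0.879, -0.0], [0.002, 0.001, -1.0]]
contact_force: [-11.3, 3.6, 12.2]
width: 0.0134
finger_force: 50.4
```

```bash
python3 - <<'E'
from h import *
togo("FL",160.4,.150)
E
```

```text
t 31.77 p [0.5153 0.0661 0.1506] yaw x -151.57 F [-11.3389   3.5837  12.1932] M [1.1297 4.3206 0.519 ] w 0.0134 ff 50.4
move FL [-0.0083  0.0037  0.0028] roll -0.0062 knob if held 161.5 q6 -1.579
```

Call:
{"op": "move_arm", "data": {"increments": [[0.05,0,0,0,0],[0.05,0,0,0,0],[0.05,0,0,0,0],[0.05,0,0,-0.1,0],[0.05,0,0,-0.24,0],[0.05,-0.16,-0.5,-0.24,-0.27],[0.05,-0.28,-0.99,-0.24,-0.27],[0.05,-0.28,-0.99,-0.24,-0.27],[0.05,-0.28,-0.99,-0.24,-0.27],[0.05,-0.28,-0.99,-0.24,-0.27],[0.05,-0.28,-0.99,-0.24,-0.27],[0.05,-0.28,-0.99,-0.24,-0.27]]}}

```text
clock: 32.77
ee_pos: [0.6624, -0.0841, 0.1965]
ee_rot: [[-0.227, -0.974, -0.0], [-0.974, 0.227, -0.001], [0.0, -0.0, -1.0]]
contact_force: [-1.4, 1.3, -0.3]
width: 0.0449
finger_force: 0.0
```

```bash
python3 - <<'E'
from h import *
togo("BR",83,.1515)
E
```

```text
t 32.77 p [ 0.6624 -0.0841  0.1965] yaw x -103.1 F [-1.3947  1.3048 -0.2505] M [0.0999 0.0458 0.0653] w 0.0449 ff 0.0
move BR [ 0.0496 -0.0887  0.2251] roll -0.167 knob if held 113.1 q6 -0.394
```

Call:
{"op": "move_arm", "data": {"increments": [[0.05,0.05,-0.089,0,-0.167],[0.05,0.05,-0.089,0,-0.167],[0.05,0.05,-0.089,0,-0.167],[0.05,0.05,-0.089,0,-0.167],[0.05,0.05,-0.089,0,-0.167],[0.05,0.05,-0.089,0.1,-0.167],[0.05,0.05,-0.089,0.222,-0.167],[0.05,0.05,-0.089,0.222,-0.167],[-1,0.05,-0.089,0.222,-0.167],[-1,0.05,-0.089,0.222,-0.167],[-1,0.05,-0.089,0.222,-0.167],[-1,0.05,-0.089,0.222,-0.167]]}}

```text
clock: 33.77
ee_pos: [0.6767, -0.095, 0.1548]
ee_rot: [[0.289, -0.957, 0.003], [-0.957, -0.289, 0.0], [0.001, -0.003, -1.0]]
contact_force: [2.7, 0.7, 1.4]
width: 0.0132
finger_force: 50.7
```

Call:
{"op": "move_arm", "data": {"increments": [[-1,0,0,0,0],[-1,0,0,0.002,0.04],[-1,0,0,0.003,0.08],[-1,0,0,0.005,0.12],[-1,0,0,0.006,0.16],[-1,0,0,0.008,0.2],[-1,0,0,0.009,0.24],[-1,0,0,0.011,0.28],[-1,0,0,0.012,0.32],[-1,0,0,0.013,0.36],[-1,0,0,0.014,0.4],[-1,0,0,0.014,0.41]]}}

```text
clock: 34.77
ee_pos: [0.6787, -0.0956, 0.1523]
ee_rot: [[-0.842, -0.539, 0.008], [-0.539, 0.842, -0.001], [-0.006, -0.005, -1.0]]
contact_force: [9.8, -4.4, -1.9]
width: 0.0132
finger_force: 50.3
```

Call:
{"op": "move_arm", "data": {"increments": [[-1,0,0,0,0.01],[-1,0,0,0,0.02],[-1,0,0,0,0.025],[-1,0,0,0,0.025]]}}

```text
clock: 35.1
ee_pos: [0.6788, -0.0957, 0.1522]
ee_rot: [[-0.879, -0.477, 0.007], [-0.477, 0.879, -0.001], [-0.006, -0.004, -1.0]]
contact_force: [10.8, -4.8, -3.7]
width: 0.0135
finger_force: 50.4
```

```bash
python3 - <<'E'
from h import *
togo("BR",160.4,.150)
E
```

```text
t 35.1 p [ 0.6788 -0.0957  0.1522] yaw x -151.49 F [10.8205 -4.7829 -3.6904] M [-1.6301 -3.6201  0.4593] w 0.0135 ff 50.4
move BR [ 0.0111 -0.0064  0.0109] roll -0.0058 knob if held 161.4 q6 -1.219
```

Call:
{"op": "move_arm", "data": {"increments": [[0.05,0,0,0,0],[0.05,0,0,0,0],[0.05,0,0,0,0],[0.05,0,0,-0.1,0],[0.05,0,0,-0.23,0],[0.05,-0.16,0.45,-0.23,-0.27],[0.05,-0.292,0.897,-0.23,-0.27],[0.05,-0.292,0.897,-0.23,-0.27],[0.05,-0.292,0.897,-0.23,-0.27],[0.05,-0.292,0.897,-0.23,-0.27],[0.05,-0.292,0.897,-0.23,-0.27],[0.05,-0.292,0.897,-0.23,-0.27]]}}

```text
clock: 36.1
ee_pos: [0.6404, 0.0925, 0.1965]
ee_rot: [[-0.214, -0.977, -0.0], [-0.977, 0.214, 0.0], [0.0, 0.0, -1.0]]
contact_force: [-0.5, -1.5, -0.3]
width: 0.0448
finger_force: 0.0
```

```bash
python3 - <<'E'
from h import *
togo("BL",83,.1515)
E
```

```text
t 36.1 p [0.6404 0.0925 0.1965] yaw x -102.36 F [-0.49   -1.545  -0.3118] M [-0.0415 -0.0124 -0.0158] w 0.0448 ff 0.0
move BL [ 0.0079 -0.0226  0.225 ] roll -0.1628 knob if held 112.3 q6 -0.66
```

Call:
{"op": "move_arm", "data": {"increments": [[0.05,0.009,-0.023,0,-0.162],[0.05,0.009,-0.023,0,-0.162],[0.05,0.009,-0.023,0,-0.162],[0.05,0.009,-0.023,0,-0.162],[0.05,0.009,-0.023,0,-0.162],[0.05,0.009,-0.023,0.1,-0.162],[0.05,0.009,-0.023,0.222,-0.162],[0.05,0.009,-0.023,0.222,-0.162],[-1,0.009,-0.023,0.222,-0.162],[-1,0.009,-0.023,0.222,-0.162],[-1,0.009,-0.023,0.222,-0.162],[-1,0.009,-0.023,0.222,-0.162]]}}

```text
clock: 37.1
ee_pos: [0.6453, 0.0876, 0.1534]
ee_rot: [[0.279, -0.96, 0.001], [-0.96, -0.279, 0.0], [0.0, -0.001, -1.0]]
contact_force: [-3.3, -1.2, 3.4]
width: 0.0131
finger_force: 49.5
```

Call:
{"op": "move_arm", "data": {"increments": [[-1,0,0,0,0],[-1,0,0,0.002,0.04],[-1,0,0,0.003,0.08],[-1,0,0,0.005,0.12],[-1,0,0,0.006,0.16],[-1,0,0,0.008,0.2],[-1,0,0,0.009,0.24],[-1,0,0,0.011,0.28],[-1,0,0,0.012,0.32],[-1,0,0,0.013,0.36],[-1,0,0,0.014,0.4],[-1,0,0,0.014,0.41]]}}

```text
clock: 38.1
ee_pos: [0.6431, 0.0883, 0.1507]
ee_rot: [[-0.848, -0.53, -0.003], [-0.53, 0.848, 0.001], [0.002, 0.002, -1.0]]
contact_force: [-15.7, 6.0, 15.2]
width: 0.0136
finger_force: 51.3
```

Call:
{"op": "move_arm", "data": {"increments": [[-1,0,0,0,0.01],[-1,0,0,0,0.02],[-1,0,0,0,0.025],[-1,0,0,0,0.025]]}}

```text
clock: 38.43
ee_pos: [0.643, 0.0884, 0.1506]
ee_rot: [[-0.884, -0.468, -0.003], [-0.468, 0.884, 0.0], [0.003, 0.002, -1.0]]
contact_force: [-15.9, 6.0, 15.5]
width: 0.0133
finger_force: 52.2
```

```bash
python3 - <<'E'
from h import *
togo("BL",160.4,.150)
E
```

```text
t 38.43 p [0.643  0.0884 0.1506] yaw x -152.07 F [-15.9474   5.9782  15.4798] M [2.2122 5.9038 0.4392] w 0.0133 ff 52.2
move BL [-0.0103  0.0034  0.0031] roll -0.009 knob if held 162.0 q6 -1.518
```

Call:
{"op": "move_arm", "data": {"increments": [[0.05,0,0,0,0],[0.05,0,0,0,0],[0.05,0,0,0,0],[0.05,0,0,-0.1,0],[0.05,0,0,-0.24,0],[0.05,0.45,-0.35,-0.24,-0.27],[0.05,0.902,-0.703,-0.24,-0.27],[0.05,0.902,-0.703,-0.24,-0.27],[0.05,0.902,-0.703,-0.24,-0.27],[0.05,0.902,-0.703,-0.24,-0.27],[0.05,0.902,-0.703,-0.24,-0.27],[0.05,0.902,-0.703,-0.24,-0.27]]}}

```text
clock: 39.43
ee_pos: [0.55, -0.1247, 0.1974]
ee_rot: [[-0.23, -0.973, 0.0], [-0.973, 0.23, -0.0], [0.0, -0.0, -1.0]]
contact_force: [0.2, 0.7, -0.8]
width: 0.045
finger_force: 0.0
```

```bash
python3 - <<'E'
from h import *
togo("FR",83,.1515)
E
```

```text
t 39.43 p [ 0.55   -0.1247  0.1974] yaw x -103.31 F [ 0.2436  0.6556 -0.7894] M [ 0.1212  0.037  -0.0332] w 0.045 ff 0.0
move FR [-0.0206  0.008   0.2295] roll -0.1681 knob if held 113.3 q6 -0.356
```

Call:
{"op": "move_arm", "data": {"increments": [[0.05,-0.021,0.008,0,-0.168],[0.05,-0.021,0.008,0,-0.168],[0.05,-0.021,0.008,0,-0.168],[0.05,-0.021,0.008,0,-0.168],[0.05,-0.021,0.008,0,-0.168],[0.05,-0.021,0.008,0.1,-0.168],[0.05,-0.021,0.008,0.226,-0.168],[0.05,-0.021,0.008,0.226,-0.168],[-1,-0.021,0.008,0.226,-0.168],[-1,-0.021,0.008,0.226,-0.168],[-1,-0.021,0.008,0.226,-0.168],[-1,-0.021,0.008,0.226,-0.168]]}}

```text
clock: 40.43
ee_pos: [0.5498, -0.1175, 0.1532]
ee_rot: [[0.289, -0.957, -0.003], [-0.957, -0.289, -0.001], [0.0, 0.003, -1.0]]
contact_force: [-8.5, -3.4, 6.4]
width: 0.0135
finger_force: 49.2
```

Call:
{"op": "move_arm", "data": {"increments": [[-1,0,0,0,0],[-1,0,0,0.002,0.04],[-1,0,0,0.003,0.08],[-1,0,0,0.005,0.12],[-1,0,0,0.006,0.16],[-1,0,0,0.008,0.2],[-1,0,0,0.009,0.24],[-1,0,0,0.011,0.28],[-1,0,0,0.012,0.32],[-1,0,0,0.013,0.36],[-1,0,0,0.014,0.4],[-1,0,0,0.014,0.41]]}}

```text
clock: 41.43
ee_pos: [0.5517, -0.1183, 0.1508]
ee_rot: [[-0.842, -0.539, 0.001], [-0.539, 0.842, -0.002], [-0.0, -0.003, -1.0]]
contact_force: [0.4, -10.1, -1.3]
width: 0.0131
finger_force: 48.6
```

Call:
{"op": "move_arm", "data": {"increments": [[-1,0,0,0,0.01],[-1,0,0,0,0.02],[-1,0,0,0,0.025],[-1,0,0,0,0.025]]}}

```text
clock: 41.77
ee_pos: [0.5518, -0.1184, 0.1507]
ee_rot: [[-0.879, -0.477, 0.001], [-0.477, 0.879, -0.002], [0.0, -0.003, -1.0]]
contact_force: [0.8, -11.8, -3.3]
width: 0.0134
finger_force: 48.9
```

```bash
python3 - <<'E'
from h import *
togo("FR",160.4,.150)
E
```

```text
t 41.77 p [ 0.5518 -0.1184  0.1507] yaw x -151.51 F [  0.8135 -11.8037  -3.2676] M [-4.2943 -0.1692  0.3442] w 0.0134 ff 48.9
move FR [ 0.015  -0.0029  0.0036] roll -0.0059 knob if held 161.5 q6 -1.213
```

Call:
{"op": "move_arm", "data": {"increments": [[0.05,0,0,0,0],[0.05,0,0,0,0],[0.05,0,0,0,0],[0.05,0,0,-0.2,0],[0.05,0,0,-0.4,0],[0.05,-0.388,0.156,-0.775,-0.27],[0.05,-0.388,0.156,-0.775,-0.27],[0.05,-0.388,0.156,-0.775,-0.27],[0.05,-0.388,0.156,-0.775,-0.27],[0.05,-0.388,0.156,-0.775,-0.27],[0.05,-0.388,0.156,-0.775,-0.27],[0.05,-0.388,0.156,-0.775,-0.27]]}}

```text
clock: 42.77
ee_pos: [0.6048, -0.0516, 0.3047]
ee_rot: [[-0.216, -0.976, 0.001], [-0.976, 0.216, 0.001], [-0.001, -0.001, -1.0]]
contact_force: [0.2, 0.0, 0.2]
width: 0.0449
finger_force: 0.0
```

Call:
{"op": "move_arm", "data": {"increments": [[0.05,0,0,0,-0.128],[0.05,0,0,0,-0.128],[0.05,0,0,0,-0.128],[0.05,0,0,0,-0.128],[0.05,0,0,0,-0.128]]}}

```text
clock: 43.18
ee_pos: [0.6047, -0.0518, 0.3047]
ee_rot: [[0.178, -0.984, 0.001], [-0.984, -0.178, 0.0], [-0.0, -0.001, -1.0]]
contact_force: [0.1, -0.4, -1.1]
width: 0.0445
finger_force: 0.0
```

```bash
cat > chk.py <<'E'
from h import *
def chk(f,tabs,kn):
    c=np.load(f"pics/{f}.npy",allow_pickle=True).item();im=cv2.imread(f"pics/{f}.png")
    m=(im.max(2)<75).astype(np.uint8);n,l,sx,ce=cv2.connectedComponentsWithStats(m)
    for k in tabs+kn:
        isT=k in("tL","tR");x,y=(0,.127 if k=="tL" else -.127) if isT else KN[k];z=.081 if isT else .1
        g=proj(c,(*p2w(x,y),z));j=min((j for j in range(1,n) if sx[j,4]>250),key=lambda j:np.hypot(*(ce[j]-g)))
        pts=np.argwhere(l==j)[:,::-1].astype(np.float32)
        if isT:
            x0,y0=pts.min(0);x1,y1=pts.max(0)+1
            print(f,k,"px",pts.min(0),pts.max(0),"top rows->press",w2p(onz(c,((x0+x1)/2,y0),.081))*1e3,w2p(onz(c,((x0+x1)/2,y1),.081))*1e3);continue
        vx,vy,u,v=cv2.fitLine(pts,cv2.DIST_HUBER,0,.01,.01).ravel();t=(pts-[u,v])@[vx,vy];lo,hi=np.percentile(t,[1,99])
        E=[onz(c,(u+a*vx,v+a*vy),.103) for a in(lo,hi)];d=E[1]-E[0]
        print(f,k,sx[j,4],"len",np.linalg.norm(d).round(4),"cen",w2p((E[0]+E[1])/2)*1e3,"knob",((9.95-np.degrees(np.arctan2(d[1],d[0])))%180).round(1))
E
python3 - <<'E'
from h import *
st();c,i=grab("wrist");cv2.imwrite("pics/wrist20.png",i);np.save("pics/wrist20.npy",c)
for n in("scene","side"):
    cv2.imwrite(f"pics/{n}20.png",grab(n)[1])
from chk import chk
chk("wrist11",["tR"],[]);chk("wrist20",["tR"],["FR","BR"]);chk("wrist6",["tL"],[])
E
```

```text
t 43.18 p [ 0.6047 -0.0518  0.3047] yaw x -79.77 F [ 0.0955 -0.3778 -1.107 ] M [0.012  0.0233 0.0157] w 0.0445 ff 0.0
wrist11 tR px [322.  94.] [337. 137.] top rows->press [   0.7033 -143.4149] [   0.4491 -110.3719]
wrist20 tR px [320.  91.] [336. 134.] top rows->press [   0.4525 -143.2069] [   0.2357 -110.4459]
wrist20 FR 1813 len 0.0591 cen [-62.4749 -96.7552] knob 162.1
wrist20 BR 1673 len 0.0608 cen [ 64.3582 -95.0921] knob 160.6
wrist6 tL px [320. 108.] [336. 153.] top rows->press [  0.3541 111.3405] [  0.1876 144.3235]
```

Call:
{"op": "move_arm", "data": {"increments": [[0.05,-0.99,0,0,0],[0.05,-0.99,0,0,0],[0.05,-0.99,0,0,0],[0.05,-0.99,0,0,0],[0.05,-0.99,0,0,0],[0.05,-0.99,0,0,0],[0.05,-0.99,0,0,0],[0.05,-0.99,0,0,0]]}}

```text
clock: 44.0
ee_pos: [0.5697, 0.1428, 0.3041]
ee_rot: [[0.176, -0.984, -0.0], [-0.984, -0.176, -0.0], [0.0, 0.0, -1.0]]
contact_force: [0.4, -0.2, -0.8]
width: 0.0444
finger_force: 0.0
```

```bash
python3 - <<'E'
from h import *
st();c,i=grab("wrist");cv2.imwrite("pics/wrist21.png",i);np.save("pics/wrist21.npy",c)
from chk import chk
chk("wrist21",["tL"],["FL","BL"])
# bystanders: diff of colour blobs before/after in scene
a=cv2.imread("pics/scene0.png");b=grab("scene")[1];cv2.imwrite("pics/scene21.png",b)
for nm,(x0,y0,x1,y1) in dict(case=(232,168,285,220),brush=(180,262,262,318),pot=(392,185,424,220),jar=(490,248,525,282),blue=(340,180,375,225),y1=(438,212,482,250),y2=(505,205,535,252)).items():
    d=cv2.absdiff(a[y0:y1,x0:x1],b[y0:y1,x0:x1]).max(2);print(nm,"changed px",int((d>50).sum()),"of",d.size)
E
```

```text
t 44.0 p [0.5697 0.1428 0.3041] yaw x -79.86 F [ 0.3704 -0.2406 -0.7783] M [-0.0225 -0.0138 -0.027 ] w 0.0444 ff 0.0
wrist21 tL px [325. 161.] [339. 202.] top rows->press [ -4.3393 107.8228] [ -4.6515 143.1943]
wrist21 FL 1831 len 0.0596 cen [-62.858   93.8635] knob 161.5
wrist21 BL 1720 len 0.0607 cen [63.9926 95.5302] knob 160.5
case changed px 0 of 2756
brush changed px 0 of 4592
pot changed px 967 of 1120
jar changed px 0 of 1190
blue changed px 1165 of 1575
y1 changed px 206 of 1672
y2 changed px 0 of 1410
```

```bash
python3 - <<'E'
from h import *
for f,rows in(("wrist6",(118,135,148,160)),("wrist21",(168,180,195,205,212))):
    c=np.load(f"pics/{f}.npy",allow_pickle=True).item();im=cv2.imread(f"pics/{f}.png").astype(int).sum(2)
    print(f,"bay px",[proj(c,(*p2w(x,.127),z)).round(1) for x,z in((-.024,.035),(.024,.035),(-.02,.036),(.02,.036),(0,.081),(0,.036))])
    for r in rows:
        g=im[r,285:375];d=np.diff(g);print(r,[(int(k)+285,int(d[k])) for k in np.nonzero(np.abs(d)>40)[0]])
c=np.load("pics/wrist21.npy",allow_pickle=True).item()
for r in(192,198):print(w2p(onz(c,(300,r),.03)))
E
```

```text
wrist6 bay px [array([356.1, 129.1]), array([301.3, 128.9]), array([351.6, 129.1]), array([305.8, 129. ]), array([328.9, 130.3]), array([328.7, 129. ])]
118 [(300, -42), (301, -52), (304, 57), (305, 62), (317, -44), (318, -98), (319, -66), (336, 135), (337, 142), (338, 71), (350, -107), (351, -143), (352, -63), (355, 75), (356, 126), (357, 96), (362, -46), (363, -84)]
135 [(295, 47), (301, -57), (304, 51), (305, 62), (318, -89), (319, -71), (335, 52), (336, 171), (337, 131), (349, -70), (350, -136), (351, -89), (354, 43), (355, 102), (356, 118), (357, 64), (361, -47), (362, -71)]
148 [(301, -45), (305, 62), (318, -75), (319, -84), (335, 69), (336, 156), (337, 120), (349, -65), (350, -157), (351, -74), (354, 47), (355, 120), (356, 107), (361, -43), (362, -80)]
160 [(291, -50), (292, -69), (295, 119), (296, 98), (301, -56), (302, -79), (351, -51), (352, -70), (354, 62), (355, 119), (356, 85), (361, -66)]
wrist21 bay px [array([351.8, 176.2]), array([302.3, 176. ]), array([347.7, 176.3]), array([306.4, 176.2]), array([327.2, 184.2]), array([327.1, 176.3])]
168 [(285, -46), (286, -49), (296, 43), (302, -55), (310, 61), (322, -42), (323, -85), (324, -62), (338, 49), (339, 162), (340, 128), (357, -47), (358, -81)]
180 [(286, -47), (287, -64), (302, -55), (310, 58), (311, 48), (322, -44), (323, -89), (324, -56), (338, 48), (339, 161), (340, 128), (350, -44), (352, 59), (357, -67)]
195 [(293, -54), (296, 82), (297, 91), (300, -51), (304, -61), (310, 50), (311, 91), (312, 78), (322, -76), (323, -97), (324, -93), (338, 64), (339, 154), (340, 117), (350, -51), (352, 77), (356, -44), (357, -92)]
205 [(294, -47), (295, -51), (296, 71), (297, 110), (298, 50), (302, -50), (303, -60), (347, -67), (350, 78), (351, 120), (352, 61), (356, -53), (357, -58)]
212 []
[0.027  0.1436]
[0.0271 0.1497]
```

The left blade has slid about 4.5 mm sideways in its channel since I placed it, though it is still in. I'll regrip its tab, centre it and reseat it gently.

```bash
python3 - <<'E'
from h import *
s=st();R=s["ee_rot"]
t=np.array([*p2w(-.0047,.130),.165]);print((R.T@(t-s["ee_pos"])/.2).round(4), (R.T@(np.array([*p2w(-.0047,.130),.1235])-s["ee_pos"])/.2).round(4))
from chk import chk
for f in("wrist13","wrist14","wrist15"):
    c=np.load(f"pics/{f}.npy",allow_pickle=True).item();print(f,proj(c,(*p2w(0,.127),.081)))
E
```

```text
t 44.1 p [0.5699 0.1418 0.3041] yaw x -79.95 F [ 0.3419 -0.0874  0.2984] M [ 0.0311 -0.0341 -0.0011] w 0.0452 ff 0.0
[0.1481 0.0263 0.6957] [0.1481 0.0262 0.9032]
wrist13 [105.4426 470.0368]
wrist14 [ 50.3575 432.71  ]
wrist15 [-75.258  263.3962]
```

Call:
{"op": "move_arm", "data": {"increments": [[-0.38,0.148,0.026,0.2,0],[-0.38,0.148,0.026,0.4,0],[-0.38,0.148,0.026,0.6,0],[-0.38,0.148,0.026,0.66,0],[-0.38,0.148,0.026,0.66,0],[-0.38,0.148,0.026,0.66,0]], "newtons": 40}}

```text
clock: 44.6
ee_pos: [0.5701, 0.1115, 0.1719]
ee_rot: [[0.174, -0.985, -0.001], [-0.985, -0.174, -0.001], [0.001, 0.001, -1.0]]
contact_force: [-0.1, -1.3, 2.1]
width: 0.0265
finger_force: 0.0
```

```bash
python3 - <<'E'
from h import *
s=st();R=s["ee_rot"];print("press",w2p(s["ee_pos"])*1e3)
c,i=grab("wrist");cv2.imwrite("pics/wrist22.png",i)
g=proj(c,(*p2w(-.0047,.127),.081));print(g)
m=(i.max(2)<60).astype(np.uint8)
for r in range(250,340,10):
    q=np.nonzero(m[r,230:430])[0]+230
    if len(q):
        sp=np.split(q,np.nonzero(np.diff(q)>1)[0]+1);print(r,[(int(a[0]),int(a[-1])) for a in sp if len(a)>3])
E
```

```text
t 44.6 p [0.5701 0.1115 0.1719] yaw x -79.95 F [-0.11   -1.3168  2.1484] M [ 0.0351 -0.0949 -0.038 ] w 0.0265 ff 0.0
press [ -4.5168 129.7156]
[326.6601 288.4031]
250 [(391, 429)]
260 [(395, 429)]
270 [(314, 318), (400, 429)]
280 [(313, 337)]
290 [(314, 337)]
300 [(314, 337)]
310 [(267, 276), (291, 296), (315, 336), (356, 361), (376, 385)]
320 [(263, 274), (289, 296), (356, 363), (379, 390)]
330 [(259, 271), (287, 296), (356, 365), (381, 393)]
```

Call:
{"op": "move_arm", "data": {"increments": [[-0.38,0,0,0.1,0],[-0.38,0,0,0.2,0],[-0.38,0,0,0.242,0],[-0.38,0,0,0.242,0],[-1,0,0,0.242,0],[-1,0,0,0.242,0],[-1,0,0,0.242,0],[-1,0,0,0.242,0]]}}

```text
clock: 45.32
ee_pos: [0.5706, 0.1131, 0.1251]
ee_rot: [[0.176, -0.984, 0.002], [-0.984, -0.176, 0.001], [-0.001, -0.002, -1.0]]
contact_force: [-1.5, -0.7, 4.9]
width: 0.0132
finger_force: 42.4
```

Call:
{"op": "move_arm", "data": {"increments": [[-1,0,-0.008,0,0],[-1,0,-0.016,0,0],[-1,0,-0.023,0,0],[-1,0,-0.023,0,0],[-1,0.005,-0.023,0,0],[-1,0.01,-0.023,0,0],[-1,0.01,-0.023,0,0]]}}

```text
clock: 45.9
ee_pos: [0.574, 0.1132, 0.1252]
ee_rot: [[0.176, -0.984, 0.0], [-0.984, -0.176, 0.002], [-0.002, -0.001, -1.0]]
contact_force: [-10.8, 11.1, 12.6]
width: 0.0133
finger_force: 43.7
```

```bash
python3 - <<'E'
from h import *
s=st();print("press",w2p(s["ee_pos"])*1e3)
E
```

```text
t 45.9 p [0.574  0.1132 0.1252] yaw x -79.87 F [-10.8401  11.063   12.5718] M [ 3.7085  4.0667 -0.1857] w 0.0133 ff 43.7
press [ -0.4136 130.6928]
```

Call:
{"op": "move_arm", "data": {"increments": [[-1,-0.006,-0.003,0,0],[-1,-0.006,-0.003,0,0],[-0.38,-0.006,-0.003,0,0],[-0.38,-0.006,-0.003,0,0],[-0.38,-0.006,-0.003,0,0],[-0.38,-0.006,-0.003,-0.15,0],[-0.38,-0.006,-0.003,-0.35,0],[-0.38,-0.15,0,-0.6,0],[-0.38,0.1,0,-0.9,0],[-0.38,0.1,0,-0.9,0],[-0.38,0.1,0,-0.9,0],[-0.38,0.1,0,-0.9,0]]}}

```text
clock: 46.9
ee_pos: [0.5794, 0.0912, 0.3066]
ee_rot: [[0.175, -0.985, 0.005], [-0.985, -0.175, 0.002], [-0.001, -0.005, -1.0]]
contact_force: [-0.4, 0.4, -1.2]
width: 0.0266
finger_force: 0.0
```

```bash
python3 - <<'E'
from h import *
st();c,i=grab("wrist");cv2.imwrite("pics/wrist23.png",i);np.save("pics/wrist23.npy",c)
from chk import chk
chk("wrist23",["tL"],["FL","BL"])
im=i.astype(int).sum(2);print([proj(c,(*p2w(x,.135),z)).round(1) for x,z in((-.024,.035),(.024,.035),(-.02,.036),(.02,.036))])
r=int(proj(c,(*p2w(0,.135),.036))[1])
for q in(r-10,r,r+8):
    d=np.diff(im[q,285:375]);print(q,[(int(k)+285,int(d[k])) for k in np.nonzero(np.abs(d)>40)[0]])
E
```

```text
t 46.9 p [0.5794 0.0912 0.3066] yaw x -79.95 F [-0.3885  0.4497 -1.1939] M [-0.0114  0.0415 -0.0053] w 0.0266 ff 0.0
wrist23 tL px [322. 216.] [335. 256.] top rows->press [  0.0828 103.1682] [ -0.0745 141.8319]
wrist23 FL 1798 len 0.058 cen [-62.5693  91.5246] knob 162.1
wrist23 BL 1627 len 0.0617 cen [64.1203 92.9441] knob 158.4
[array([352.1, 234.5]), array([305.6, 234.3]), array([348.3, 234.7]), array([309.5, 234.6])]
224 [(287, -44), (288, -56), (305, -52), (309, 55), (310, 44), (320, -41), (321, -85), (322, -53), (335, 62), (336, 154), (337, 113), (347, -59), (348, -135), (349, -80), (351, 73), (352, 116), (353, 83), (358, -86), (370, -57), (371, -107), (372, -71)]
234 [(287, -56), (300, 41), (305, -50), (309, 60), (310, 46), (320, -49), (321, -93), (335, 62), (336, 146), (337, 114), (347, -77), (348, -136), (349, -64), (351, 96), (352, 115), (353, 66), (357, -57), (358, -53)]
242 [(285, 50), (286, 43), (290, -46), (297, -46), (309, 57), (310, 50), (320, -48), (321, -93), (335, 64), (336, 145), (337, 117), (347, -66), (348, -156), (349, -82), (351, 113), (352, 112), (353, 47), (356, -45), (357, -67)]
```

Call:
{"op": "move_arm", "data": {"increments": [[-0.38,0.34,0,0,0],[-0.38,0.34,0,0,0],[-0.38,0.34,0,0,0],[-0.38,0.34,0,0,0]]}}

```text
clock: 47.28
ee_pos: [0.5898, 0.0238, 0.3017]
ee_rot: [[0.174, -0.985, -0.003], [-0.985, -0.174, -0.001], [0.0, 0.003, -1.0]]
contact_force: [0.4, 0.4, -0.1]
width: 0.0266
finger_force: 0.0
```

```bash
python3 - <<'E'
from h import *
st();c,i=grab("wrist");cv2.imwrite("pics/wrist24.png",i)
g=proj(c,(*p2w(0,-.11),.049));print("right platen edge",g)
u,v=g.round().astype(int);im=i.astype(int).sum(2)
print([(r,im[r,u-3:u+4].mean().round().item()) for r in range(max(0,v-25),v+15)])
c=np.load("pics/wrist23.npy",allow_pickle=True).item();i=cv2.imread("pics/wrist23.png").astype(int).sum(2)
g=proj(c,(*p2w(0,.11),.049));print("left platen edge",g);u,v=g.round().astype(int)
print([(r,i[r,u-3:u+4].mean().round().item()) for r in range(v-15,v+25)])
E
```

```text
t 47.28 p [0.5898 0.0238 0.3017] yaw x -79.99 F [ 0.3536  0.394  -0.1355] M [ 0.0375 -0.0462 -0.0201] w 0.0266 ff 0.0
right platen edge [325.3455  35.7735]
[(11, 117.0), (12, 117.0), (13, 119.0), (14, 120.0), (15, 119.0), (16, 121.0), (17, 121.0), (18, 122.0), (19, 123.0), (20, 124.0), (21, 123.0), (22, 114.0), (23, 99.0), (24, 87.0), (25, 77.0), (26, 67.0), (27, 58.0), (28, 55.0), (29, 56.0), (30, 57.0), (31, 57.0), (32, 59.0), (33, 58.0), (34, 54.0), (35, 86.0), (36, 321.0), (37, 599.0), (38, 690.0), (39, 695.0), (40, 694.0), (41, 693.0), (42, 693.0), (43, 693.0), (44, 693.0), (45, 693.0), (46, 693.0), (47, 693.0), (48, 693.0), (49, 693.0), (50, 693.0)]
left platen edge [329.0036 214.3181]
[(199, 691.0), (200, 691.0), (201, 687.0), (202, 676.0), (203, 624.0), (204, 543.0), (205, 497.0), (206, 478.0), (207, 468.0), (208, 467.0), (209, 466.0), (210, 466.0), (211, 470.0), (212, 490.0), (213, 482.0), (214, 369.0), (215, 237.0), (216, 185.0), (217, 184.0), (218, 185.0), (219, 184.0), (220, 183.0), (221, 182.0), (222, 181.0), (223, 184.0), (224, 189.0), (225, 192.0), (226, 194.0), (227, 194.0), (228, 195.0), (229, 193.0), (230, 192.0), (231, 192.0), (232, 192.0), (233, 191.0), (234, 189.0), (235, 190.0), (236, 188.0), (237, 188.0), (238, 187.0)]
```

```bash
python3 - <<'E'
from h import *
i=cv2.imread("pics/wrist23.png").astype(int).sum(2)
for u in(290,300,312,318,329,341,346,356,365):print(u,i[196:222:2,u].tolist())
i=cv2.imread("pics/wrist6.png").astype(int).sum(2)
print("w6");
for u in(312,328,345):print(u,i[96:122:2,u].tolist())
E
```

```text
290 [688, 679, 675, 676, 686, 687, 685, 686, 690, 538, 302, 299, 299]
300 [699, 699, 699, 699, 699, 699, 699, 699, 705, 568, 346, 344, 342]
312 [699, 699, 699, 696, 699, 697, 696, 697, 702, 571, 367, 367, 364]
318 [696, 696, 695, 695, 694, 692, 693, 693, 698, 565, 367, 368, 367]
329 [691, 690, 691, 687, 535, 466, 467, 466, 469, 350, 187, 185, 183]
341 [684, 655, 521, 460, 461, 461, 458, 459, 461, 474, 553, 555, 554]
346 [670, 474, 462, 458, 460, 457, 457, 456, 457, 472, 550, 550, 550]
356 [475, 464, 462, 463, 461, 462, 461, 459, 460, 502, 569, 569, 575]
365 [472, 472, 471, 471, 472, 469, 466, 488, 615, 580, 427, 428, 426]
w6
312 [714, 715, 714, 716, 716, 699, 406, 370, 372, 373, 371, 371, 369]
328 [474, 660, 708, 705, 708, 618, 205, 167, 172, 174, 176, 173, 172]
345 [468, 519, 702, 706, 706, 696, 426, 541, 566, 565, 565, 565, 565]
```

Both tabs meet the platen edge, and all four knobs are at the stop. The arm is clear, so I'm handing in.

```bash
python3 -c "
from cell import ctrl
print(ctrl.finish_job())"
```

```text
the job is handed in; nothing more can be done
None
```

The job is handed in: both stop blades are fully home in the left and right bays (there was no third), and the four knobs are down to the stop after two diagonal rounds. After winding, the left blade had slid about 4.5 mm sideways, so I re-centred and reseated it. I didn't get a clear final view of the pot or the blue look-alike, but nothing I did went near them.

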